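Put the samples away in the clamshell box

TASK

Put the samples away: press the release button so that the sample box's lid springs open, take the spent drying tin out of the box and stand it on the steel tray, and stand every capped sample jar upright inside the box without dropping any jar or knocking it hard against the box. Then press the lid shut again until its latch snaps and the lid stays shut by itself. Leave the other things on the bench where they are.

Things in the scene. Friction and masses are not known exactly. Their poses are not given: they have to be found in the camera images.
- box: Sample box, fixed: shallow grey base 164 (x) by 204 (y) by 20 high, inside 152 by 192; flat inner floor 6 above the bench, where jars may stand anywhere. Origin: centre of its underside. Own x points from its button (front, roughly facing the robot) to the hinge, own y along the hinge, z up. Shut, it is 64 high; 54 clear from inner floor to lid top; lid walls 4 thick, base walls 6.
- lid (a joint): Deep white lid (164 by 204, 44 deep, 220 g) hinged on the box's far (own +x) upper edge: 0 shut, 1.4 rad at its open stop, nearly upright. A spring always drives it open; the latch holds it with 0.01 rad of play. To shut: push its outer top face near the front edge round and down about the hinge, 1 to 3 N, then 4 to 8 N over the last 17 mm, where it pushes the hook aside and snaps.
- lid_edge (a point): Middle of the lid's front upper edge (corner of its top and front faces), 164 from the hinge line along the lid and 44 above it when shut; moves with the lid. Axes are the lid's: z normal to its top face, outward; x along the lid to the hinge.
- lid_hinge (a point): Middle of the lid's hinge line, 20 above the bench; its axes turn with the lid.
- button (a joint): Release button angle: 0 up, 0.3 rad pressed to its stop. A sprung rocker whose steel hook holds the lid's ledge; from about 0.21 rad the hook lets go and the lid springs open. Pressing fully at the middle of the pad takes about 5 N straight down and 8 mm of travel.
- button_pad (a point): Middle of the top of the button's black pad (40 by 48), in front of the box (120 from the box origin along own -x), 26 above the bench. Behind it (own +x) the steel hook begins 20 mm from this point and rises to 55 above the bench; the shut lid's front face is 38 mm away. Fixed cheeks 24 high stand beside the pad.
- tin: Spent drying tin: a plain metal disc-shaped tin, 50 diameter, 26 high, 55 to 90 g, standing in the box under the lid at the start. Origin: centre of its underside, z up.
- tray: Flat square steel tray fixed to the bench, 120 by 120 outside, rim 10 high and 4 thick, inner floor 4 above the bench. Origin: centre of its underside.
- dish: Bystander: clear flat round dish, 60 diameter, 15 high, among the jars. Origin: centre of its underside.
- pen: Bystander: marker pen, 130 long along own x, 12 thick, lying. Origin: its middle, at the bench.
- plates: Bystander: stack of two clear well plates, 127 (x) by 85 (y) by 41. Origin: centre of its underside.
- beaker: Bystander: glass beaker, 70 diameter, 85 high. Origin: centre of its underside.
- washbottle: Bystander: white capped bottle, 64 diameter, 150 high. Origin: centre of its underside.
- tweezers: Bystander: steel tweezers, 110 long along own x, 6 high, lying. Origin: the middle, at the bench.
- timer: Bystander: small grey bench timer, 65 by 75 by 22. Origin: centre of its underside.
- jar1: Sample jar (may be absent): upright round glass jar with a white screw cap, 40 diameter over all, 48 high, 60 to 130 g; stands on the bench at the start. Origin: centre of its underside, z up.
- jar2: Sample jar (may be absent): upright round glass jar with a white screw cap, 40 diameter over all, 48 high, 60 to 130 g; stands on the bench at the start. Origin: centre of its underside, z up.
- jar3: Sample jar (may be absent): upright round glass jar with a white screw cap, 40 diameter over all, 48 high, 60 to 130 g; stands on the bench at the start. Origin: centre of its underside, z up.
- jar4: Sample jar (may be absent): upright round glass jar with a white screw cap, 40 diameter over all, 48 high, 60 to 130 g; stands on the bench at the start. Origin: centre of its underside, z up.

How it is judged (in metres and radians):
On the way, in this order (a step that is already met when the one before it is completed fails the run):
1. the release button has been pressed and the lid has sprung open to its stop (value of joint lid above 1.33 rad), for 0.3 s.
2. the tin stands upright on the tray and every jar stands upright in the box, the lid still open (x of jar1 in the frame of box between -0.076 and 0.076 m and y of jar1 in the frame of box between -0.096 and 0.096 m and z of jar1 in the frame of box between 0 and 0.014 m and angle between each of jar1, jar2, jar3, jar4, tin's own z axis and vertical below 0.15 rad and x of jar2 in the frame of box between -0.076 and 0.076 m and y of jar2 in the frame of box between -0.096 and 0.096 m and z of jar2 in the frame of box between 0 and 0.014 m and x of jar3 in the frame of box between -0.076 and 0.076 m and y of jar3 in the frame of box between -0.096 and 0.096 m and z of jar3 in the frame of box between 0 and 0.014 m and x of jar4 in the frame of box between -0.076 and 0.076 m and y of jar4 in the frame of box between -0.096 and 0.096 m and z of jar4 in the frame of box between 0 and 0.014 m and x of tin in the frame of tray between -0.058 and 0.058 m and y of tin in the frame of tray between -0.058 and 0.058 m and z of tin in the frame of tray between 0 and 0.014 m and value of joint lid above 0.6 rad), for 0.1 s.
3. the lid is shut and latched, the button back up (value of joint lid below 0.035 rad and value of joint button below 0.06 rad), for 0.3 s.
At the end, for the whole second after the job is handed in: Each jar stands upright (within 0.15 rad) on the box floor (underside under 14 mm above the box underside), the tin likewise on the tray, centres inside the walls, all at rest; lid latched shut (below 0.035 rad), button back up (below 0.06 rad) (all of step 3 and x of jar1 in the frame of box between -0.076 and 0.076 m and y of jar1 in the frame of box between -0.096 and 0.096 m and z of jar1 in the frame of box between 0 and 0.014 m and angle between each of jar1, jar2, jar3, jar4, tin's own z axis and vertical below 0.15 rad and x of jar2 in the frame of box between -0.076 and 0.076 m and y of jar2 in the frame of box between -0.096 and 0.096 m and z of jar2 in the frame of box between 0 and 0.014 m and x of jar3 in the frame of box between -0.076 and 0.076 m and y of jar3 in the frame of box between -0.096 and 0.096 m and z of jar3 in the frame of box between 0 and 0.014 m and x of jar4 in the frame of box between -0.076 and 0.076 m and y of jar4 in the frame of box between -0.096 and 0.096 m and z of jar4 in the frame of box between 0 and 0.014 m and x of tin in the frame of tray between -0.058 and 0.058 m and y of tin in the frame of tray between -0.058 and 0.058 m and z of tin in the frame of tray between 0 and 0.014 m and linear speed of each of jar1, jar2, jar3, jar4, tin below 0.02 m/s); the robot touches nothing.
It fails at once if another thing on the bench pushed more than 6 cm from its place (distance of any of dish, pen, plates, beaker, washbottle, tweezers, timer from where it was at the start of the episode above 0.06 m).
It fails at once if a jar knocked or pressed hard against the box (over 60 N) (contact force between any of jar1, jar2, jar3, jar4 and box above 60 N).
It fails at once if a jar dropped: falling free, untouched by the fingers, faster than 0.7 m/s (a drop of over 25 mm) ((linear speed of jar1 above 0.7 m/s and height (world z) of jar1 above 0.012 m and contact force between jar1 and the fingers below 0.05 N) or (linear speed of jar2 above 0.7 m/s and height (world z) of jar2 above 0.012 m and contact force between jar2 and the fingers below 0.05 N) or (linear speed of jar3 above 0.7 m/s and height (world z) of jar3 above 0.012 m and contact force between jar3 and the fingers below 0.05 N) or (linear speed of jar4 above 0.7 m/s and height (world z) of jar4 above 0.012 m and contact force between jar4 and the fingers below 0.05 N)).
Of jar1, jar2, jar3, jar4 only 3 to 4 are there at a start; the rules pass over those that are not, and their reading is None.
At some moment in a run one of jar1, jar2, jar3, jar4 may be knocked a few centimetres aside while the robot is not near it.
It also fails if it takes over 205 s, if anything falls off the work surface, if the arm or the gripper's body presses on something with over 40 N, if the wrist force passes 120 N, or if a joint passes its speed limit or range.

ROBOT

A 6-joint arm with a two-finger parallel gripper is mounted at the origin on the work surface. World frame = base frame: x ahead of the robot, y to its left, z up, the work surface at z = 0. Lengths are in m, angles in degrees, forces in N, time in s.
With the tool pointing down it reaches from about 0.275 to 0.775 m from the base axis. Payload 14.6 kg.
Tool frame: the origin (TCP) lies midway between the tips of the shut fingers; the grasp point (between the pads) lies 19 mm behind it; z points along the fingers, y is the direction in which the jaws open and shut (so a half turn about z gives the same grasp; the last joint's range is limited). The gripper opens to 85 mm and grips with 20 to 120 N. Pads are 22 mm wide; open, the fingers measure 114 mm over their backs; the gripper's body (76 mm by 85 mm) begins 54 mm behind the grasp point. The pads swing forward as they close: fully open they stand 13 mm farther back than shut.
Start: joints at [58.654, 15.075, -2.767, 72.158, 0, 81.102], TCP at [0.2, 0.485, 0.201] pointing down, gripper open.
Joint ranges: [-151.79, 151.79], [-50.71, 97.33], [-67.44, 78.34], [-121.81, 120.89], [-77.56, 73.72], [-180, 180]. Speed limits (degrees/s): [108.29, 108.29, 147.25, 159.86, 180, 180].

INTERFACE

Orientations are given as [roll, pitch, yaw] about the fixed x, y, z axes, in that order (R = Rz(yaw) Ry(pitch) Rx(roll)).
In Python, from plant import robot gives the robot as it stands. The module is installed in compiled form; this text tells all that it offers.
- The arm moves only by the shell command python3 -m pendant 'ROWS' [OPENING] [FORCE]. ROWS is text: rows parted by semicolons, each of 6 numbers parted by spaces: the shift along the tool's x, y, z in mm, then the turn, a rotation vector about the tool's x, y, z in degrees. In form: dx dy dz wx wy wz; .... A call has exactly 10 rows; each row is the pose to reach, as a shift and turn from the pose commanded when the call began, along the tool's axes at that moment; what a row does not reach only later rows make up. A row lasts 1/8 s, in which the tool goes at most 62.5 mm and 10.7 degrees, less where a joint would pass 70% of its speed; a pose out of reach is approached as far as the arm can. A call with a gripper value outside its range is refused whole. OPENING is the closure, from 0 (fully open) to 1 (shut), set as the call begins (- or left out, the last holds). The fingers move at their own pace and stop on an object; FORCE is the grip in N (left out, the last holds). Time passes only in rows, so rows that repeat a pose let the fingers close, or fill a call up. It gives the time, the measured TCP pose, the force and the opening at its end, in the units of the state.
- robot.sense(): the state, without advancing time (a new reading comes with each control period).
- robot.snapshot(name): name is "scene" or "top" or "wrist"; returns (picture, depth): 420x560x3 uint8, blue, green, red; 420x560 float32, m along the optical axis (not along the pixel's ray), 0 where there is no reading.
- robot.camera_info(name): a dict with "K" (3x3 intrinsics, pixels), "k1" (the pictures are not rectified: a ray, as slopes to the right and down, at radius r is drawn at 1 + k1 r^2 times it, then the intrinsics apply), "extrinsics" (4x4, takes a point from camera to world coordinates). Camera axes: x right, y down, z forward; pixel columns grow to the right and rows downward; lengths in m; the calibration is good to about 2 mm. A picture is of the moment at which its call begins: read the wrist's pose just before it. camera_info takes no time and is no camera call; for the wrist camera it gives the pose at the moment of the call.
- robot.finish_job(): hands the job in, once; it reports no verdict.
Trained networks look in the newest picture that a camera, given by its name, has taken for a name from the list of things; names that differ only in an ending like _2 or _b are one class to them, and where a whole thing is asked for, a point or a joint stands for the part that bears it (a point fixed in the world has none). Each returns a list of dicts, best first, with "p" (0 to 1); they miss things now and then, are a little off and sometimes report something else, mostly with a low value. They report only what shows in the picture. A call takes as long as a camera call.
- robot.search_frame(camera, target): "bbox" ([left, top, right, bottom] in pixels, round what is visible of it).
The state is a dict: "time_s": time; "joint_positions": joint angles; "qvel": joint speeds; "effort": joint torques, N m; "position": TCP position; "orientation": TCP orientation; "force": force on the tool from outside, world axes, zero at the start; "wrist_torque": the same for the moment, N m; "gripper_width": opening from 0.0 (shut) to 1.0 (fully open).
Only numpy, scipy, OpenCV 4.12 (cv2) and the standard library are available. Lean on these libraries where they do the work, as an engineer would, in place of code of your own. Each camera call takes 0.05 s, during which the arm holds its last target.

## Working session

There is one attempt and no reset: what is moved stays moved. The work goes in short steps, Python scripts to look and compute and a shell command to move; the robot and the scene stay as the last step left them, time stands still between calls to the robot, and variables do not carry over. Pictures are saved under pics/ and viewed, and the job is handed in when it is done.

```bash
mkdir -p pics; cat > h.py <<'E'
import numpy as np, cv2
from plant import robot
from scipy.spatial.transform import Rotation as R
def snap(n,tag):
    ci=robot.camera_info(n)
    im,d=robot.snapshot(n); cv2.imwrite(f'pics/{tag}.png',im); np.savez(f'pics/{tag}.npz',d=d,im=im,K=ci['K'],k1=ci['k1'],E=ci['extrinsics'])
    return im,d,ci
def cloud(d,ci):
    K=np.array(ci['K']);k1=float(ci['k1']);E=np.array(ci['extrinsics'])
    h,w=d.shape
    u,v=np.meshgrid(np.arange(w),np.arange(h))
    x=(u-K[0,2])/K[0,0];y=(v-K[1,2])/K[1,1]
    a,b=x.copy(),y.copy()
    for _ in range(20):
        s=1+k1*(a*a+b*b); a=x/s;b=y/s
    P=np.stack([a*d,b*d,d,np.ones_like(d)],-1)@E.T
    P=P[...,:3].copy(); P[d<=0]=np.nan
    return P
def load(tag):
    z=np.load(f'pics/{tag}.npz'); return z['im'],z['d'],dict(K=z['K'],k1=z['k1'],extrinsics=z['E'])
def tool():
    s=robot.sense(); return np.array(s['position']),R.from_euler('xyz',s['orientation'],degrees=True).as_matrix(),s
def shift(target):
    p,M,s=tool(); return (M.T@(np.array(target)-p))*1000
E
python3 - <<'E'
from h import *
s=robot.sense(); print({k:np.round(v,3) for k,v in s.items()})
for n in('scene','top','wrist'):
    im,d,ci=snap(n,n+'0'); print(n,np.round(ci['K'],1).tolist(),ci['k1'],np.round(ci['extrinsics'],3).tolist())
E
```

```text
{'time_s': np.float64(0.0), 'joint_positions': array([ 5.8653e+01,  1.5098e+01, -2.8050e+00,  7.2157e+01,  2.0000e-03,
        8.1101e+01]), 'qvel': array([-0.027,  0.028,  0.006,  0.021,  0.014,  0.024]), 'effort': array([-0.0000e+00, -6.3763e+01,  3.8457e+01,  1.4000e-02, -0.0000e+00,
        0.0000e+00]), 'position': array([0.2  , 0.485, 0.2  ]), 'orientation': array([-1.79941e+02, -1.10000e-02,  1.57552e+02]), 'force': array([0.77 , 0.533, 0.796]), 'wrist_torque': array([-0.025, -0.03 , -0.002]), 'gripper_width': np.float64(0.998)}
scene [[504.3, 0.0, 279.1], [0.0, 504.3, 213.4], [0.0, 0.0, 1.0]] -0.1880146470416373 [[-0.883, 0.32, -0.343, 0.993], [0.469, 0.618, -0.631, 0.821], [0.01, -0.718, -0.696, 0.972], [0.0, 0.0, 0.0, 1.0]]
top [[454.0, 0.0, 278.7], [0.0, 454.0, 208.6], [0.0, 0.0, 1.0]] -0.09855003975002581 [[0.016, -0.986, 0.165, 0.311], [-1.0, -0.019, -0.016, 0.016], [0.019, -0.165, -0.986, 1.4], [0.0, 0.0, 0.0, 1.0]]
wrist [[313.9, 0.0, 276.4], [0.0, 313.9, 202.4], [0.0, 0.0, 1.0]] -0.023040166610756346 [[0.381, 0.893, 0.24, 0.139], [0.924, -0.368, -0.1, 0.509], [-0.001, 0.26, -0.966, 0.373], [0.0, 0.0, 0.0, 1.0]]
```

View pics/top0.png

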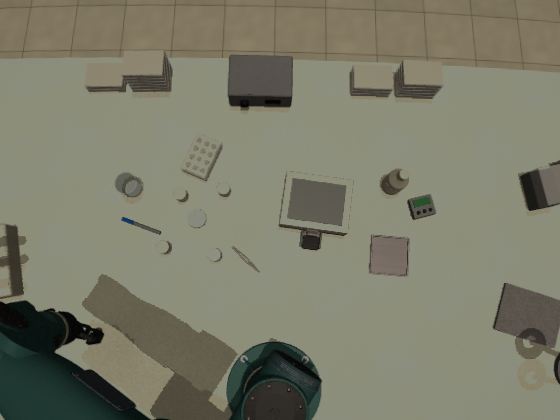

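View pics/scene0.png

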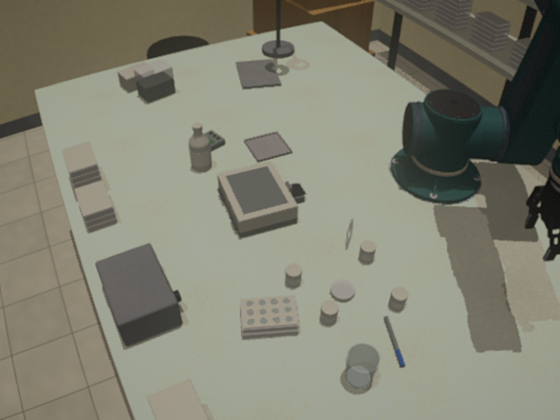

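```bash
python3 - <<'E'
from h import *
im,d,ci=load('top0'); P=cloud(d,ci); S=cloud(*load('scene0')[1:])
for cam,C in(('top',P),('scene',S)):
  for t in('jar1','tray','box','lid','button_pad','dish','pen','plates','beaker','washbottle','tweezers','timer'):
    for r in robot.search_frame(cam,t)[:6]:
        if r['p']<.3: continue
        l,tt,rr,b=r['bbox']; u,v=int((l+rr)/2),int((tt+b)/2)
        print(cam,t,round(r['p'],2),np.round(r['bbox']).tolist(),np.round(np.nanmedian(C[v-2:v+3,u-2:u+3].reshape(-1,3),0),3))
E
```

```text
top jar1 0.74 [215.0, 179.0, 232.0, 196.0] [0.601 0.164 0.049]
top jar1 0.62 [208.0, 251.0, 223.0, 260.0] [0.394 0.18  0.049]
top jar1 0.5 [179.0, 189.0, 191.0, 199.0] [0.58  0.279 0.046]
top jar1 0.44 [156.0, 238.0, 172.0, 252.0] [0.421 0.334 0.048]
top tray 0.79 [371.0, 235.0, 408.0, 278.0] [ 0.403 -0.351  0.003]
top box 0.58 [279.0, 174.0, 351.0, 252.0] [ 0.526 -0.111  0.065]
top lid 0.76 [281.0, 168.0, 352.0, 236.0] [ 0.56  -0.117  0.065]
top lid 0.53 [302.0, 231.0, 318.0, 253.0] [ 0.443 -0.1    0.026]
top button_pad 0.76 [301.0, 231.0, 316.0, 250.0] [ 0.446 -0.097  0.027]
top dish 0.61 [382.0, 168.0, 410.0, 202.0] [ 0.609 -0.348  0.104]
top dish 0.52 [185.0, 208.0, 205.0, 227.0] [0.512 0.251 0.015]
top pen 0.73 [119.0, 216.0, 159.0, 237.0] [0.482 0.43  0.002]
top plates 0.7 [180.0, 132.0, 223.0, 180.0] [0.7   0.237 0.041]
top beaker 0.86 [116.0, 173.0, 144.0, 199.0] [0.608 0.467 0.005]
top washbottle 0.68 [280.0, 166.0, 351.0, 236.0] [ 0.56  -0.114  0.065]
top washbottle 0.65 [382.0, 166.0, 411.0, 201.0] [ 0.61  -0.349  0.108]
top tweezers 0.68 [232.0, 250.0, 258.0, 270.0] [0.38
[... 602 characters left out ...]
53 -0.095  0.027]
scene dish 0.83 [330.0, 278.0, 353.0, 302.0] [0.514 0.252 0.015]
scene pen 0.65 [386.0, 317.0, 405.0, 369.0] [0.485 0.43  0.01 ]
scene plates 0.56 [241.0, 292.0, 299.0, 336.0] [0.701 0.248 0.041]
scene beaker 0.85 [349.0, 341.0, 377.0, 391.0] [0.579 0.441 0.008]
scene beaker 0.3 [392.0, 286.0, 405.0, 311.0] [0.426 0.353 0.047]
scene washbottle 0.73 [386.0, 316.0, 404.0, 367.0] [0.483 0.425 0.009]
scene washbottle 0.64 [188.0, 122.0, 210.0, 172.0] [ 0.638 -0.334  0.09 ]
scene tweezers 0.7 [285.0, 183.0, 304.0, 197.0] [ 0.443 -0.102  0.025]
scene tweezers 0.62 [346.0, 222.0, 351.0, 248.0] [0.389 0.096 0.003]
scene timer 0.67 [204.0, 130.0, 222.0, 152.0] [ 0.556 -0.429  0.023]
```

The top picture shows the shut box around (315,203), its button at (311,240), the tray at (389,255), and four jars at (223,188), (180,195), (164,246) and (215,255). Next I'll fit them in the point clouds.

```bash
python3 - <<'E'
from h import *
T=cloud(*load('top0')[1:]); S=cloud(*load('scene0')[1:])
for n,C in(('top',T),('scene',S)):
    Q=C.reshape(-1,3)
    print(n,'bench z',np.round(np.nanmedian(Q[(abs(Q[:,0]-.5)<.1)&(abs(Q[:,1]-.05)<.04)],0),4))
    for c in((.601,.17),(.394,.185),(.585,.285),(.421,.338)):
        m=(np.hypot(Q[:,0]-c[0],Q[:,1]-c[1])<.045)&(Q[:,2]>.042)&(Q[:,2]<.056)
        q=Q[m].astype(np.float32)
        (cx,cy),r=cv2.minEnclosingCircle(q[:,:2]); print(' jar',m.sum(),np.round(np.median(q,0),4),'circ',round(cx,4),round(cy,4),round(r,4))
    m=(abs(Q[:,0]-.55)<.15)&(abs(Q[:,1]+.11)<.15)&(Q[:,2]>.058)&(Q[:,2]<.07)
    q=Q[m].astype(np.float32); print(' lid',m.sum(),np.median(q[:,2]),cv2.minAreaRect(q[:,:2]))
    m=(abs(Q[:,0]-.445)<.05)&(abs(Q[:,1]+.1)<.06)&(Q[:,2]>.018)&(Q[:,2]<.032)
    q=Q[m].astype(np.float32); print(' pad',m.sum(),np.median(q,0),cv2.minAreaRect(q[:,:2]))
    m=(abs(Q[:,0]-.405)<.09)&(abs(Q[:,1]+.35)<.09)&(Q[:,2]>.006)&(Q[:,2]<.013)
    q=Q[m].astype(np.float32); print(' tray rim',m.sum(),cv2.minAreaRect(q[:,:2]))
    m=(abs(Q[:,0]-.512)<.05)&(abs(Q[:,1]-.25)<.05)&(Q[:,2]>.01)&(Q[:,2]<.02)
    q=Q[m].astype(np.float32); print(' dish',m.sum(),cv2.minEnclosingCircle(q[:,:2]))
    m=(abs(Q[:,0]-.7)<.1)&(abs(Q[:,1]-.24)<.1)&(Q[:,2]>.035)&(Q[:,2]<.045)
    q=Q[m].astype(np.float32); print(' plates',m.sum(),cv2.minAreaRect(q[:,:2]))
im=load('top0')[0]; cv2.imwrite('pics/topz.png',cv2.resize(im[120:290,100:450],None,fx=2.2,fy=2.2,interpolation=cv2.INTER_CUBIC))
E
```

```text
top bench z [ 4.991e-01  4.990e-02 -2.000e-04]Traceback (most recent call last):
  File "<stdin>", line 9, in <module>
cv2.error: OpenCV(4.12.0) /io/opencv/modules/imgproc/src/shapedescr.cpp:201: error: (-215:Assertion failed) count >= 0 && (depth == CV_32F || depth == CV_32S) in function 'minEnclosingCircle'
```

```bash
cat >> h.py <<'E'
def sel(C,c,r,z0,z1,ry=None):
    Q=C.reshape(-1,3); 
    if ry is None: m=np.hypot(Q[:,0]-c[0],Q[:,1]-c[1])<r
    else: m=(abs(Q[:,0]-c[0])<r)&(abs(Q[:,1]-c[1])<ry)
    m&=(Q[:,2]>z0)&(Q[:,2]<z1); return Q[m]
def xy(q): return np.ascontiguousarray(q[:,:2],dtype=np.float32).reshape(-1,1,2)
def circ(q):
    if len(q)<5: return None
    (a,b),r=cv2.minEnclosingCircle(xy(q)); return round(a,4),round(b,4),round(r,4)
def rect(q):
    if len(q)<5: return None
    (a,b),(w,h),t=cv2.minAreaRect(xy(q)); return [round(x,4) for x in(a,b,w,h,t)]
E
python3 - <<'E'
from h import *
T=cloud(*load('top0')[1:]); S=cloud(*load('scene0')[1:])
for n,C in(('top',T),('scene',S)):
    for c in((.601,.17),(.394,.185),(.585,.285),(.421,.338)):
        q=sel(C,c,.045,.043,.055); print(n,' jar',len(q),np.round(np.median(q,0),4),circ(q))
    q=sel(C,(.55,-.11),.16,.058,.07,.15);print(' lid',len(q),np.median(q[:,2]),rect(q))
    q=sel(C,(.445,-.1),.05,.02,.032,.06);print(' pad',len(q),np.median(q,0),rect(q))
    q=sel(C,(.405,-.35),.09,.006,.014,.09);print(' tray',len(q),rect(q))
    q=sel(C,(.512,.25),.05,.01,.02);print(' dish',len(q),circ(q))
    q=sel(C,(.7,.24),.1,.035,.045,.1);print(' plates',len(q),rect(q))
im=load('top0')[0]; cv2.imwrite('pics/topz.png',cv2.resize(im[120:290,100:450],None,fx=2.2,fy=2.2,interpolation=cv2.INTER_CUBIC))
E
```

```text
top  jar 125 [0.5979 0.1645 0.0484] (0.599, 0.1653, 0.0206)
top  jar 137 [0.397  0.1861 0.048 ] (0.3967, 0.1856, 0.02)
top  jar 129 [0.5805 0.2952 0.048 ] (0.58, 0.2953, 0.0199)
top  jar 135 [0.4149 0.3402 0.0482] (0.4159, 0.3403, 0.0202)
 lid 3491 0.06481646545861874 [0.55, -0.1181, 0.2048, 0.1835, 82.8315]
 pad 272 [ 0.44311721 -0.10335989  0.0253277 ] [0.45, -0.0964, 0.1166, 0.0587, 82.7126]
 tray 452 [0.4054, -0.3505, 0.1782, 0.1747, 3.0277]
 dish 261 (0.5101, 0.2472, 0.0295)
 plates 978 [0.6844, 0.2021, 0.1717, 0.1299, 62.6087]
scene  jar 174 [0.597  0.1692 0.0471] (0.5962, 0.1677, 0.0216)
scene  jar 159 [0.3965 0.1888 0.0468] (0.3946, 0.1889, 0.0216)
scene  jar 226 [0.5792 0.3005 0.0473] (0.5769, 0.3004, 0.0223)
scene  jar 182 [0.416  0.3434 0.0472] (0.4156, 0.3419, 0.0206)
 lid 3064 0.06425568394186648 [0.5562, -0.115, 0.2119, 0.1654, 83.0402]
 pad 170 [ 0.43502233 -0.09352436  0.0245174 ] [0.4331, -0.0981, 0.0658, 0.04, 60.8818]
 tray 249 [0.4032, -0.3466, 0.1275, 0.122, 86.6324]
 dish 410 (0.5071, 0.2494, 0.0315)
 plates 1824 [0.6864, 0.2147, 0.1527, 0.1314, 64.5099]
```

View pics/topz.png

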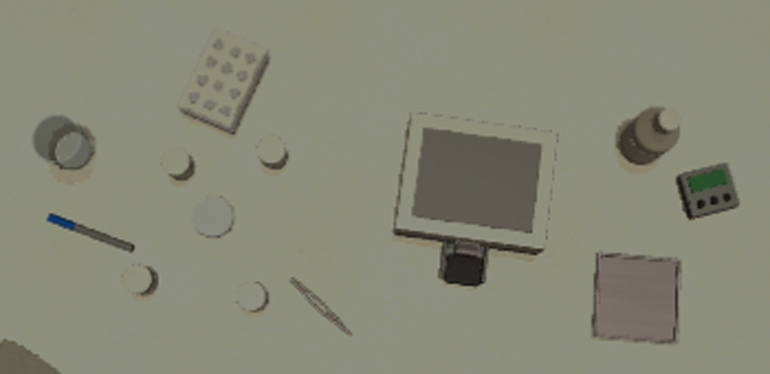

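The zoomed top view confirms four jars, the box with its button toward the robot, and the tray at lower right. Next I'll refine the box pose.

```bash
python3 - <<'E'
from h import *
for n in('top0','scene0'):
    im,d,ci=load(n); C=cloud(d,ci)
    dark=(im.max(2)<70)
    D=C.copy(); D[~dark]=np.nan
    q=sel(D,(.44,-.1),.05,.02,.031,.05);print(n,' pad dark',len(q),np.round(np.median(q,0),4),rect(q))
    # lid top: remove edges by requiring local flatness
    k=np.ones((3,3)); z=np.nan_to_num(C[...,2]).astype(np.float32)
    flat=(cv2.dilate(z,k)-cv2.erode(z,k))<.004
    D=C.copy(); D[~flat]=np.nan
    q=sel(D,(.55,-.11),.16,.061,.068,.15);print(' lid flat',len(q),rect(q))
    q=sel(D,(.405,-.35),.09,.0025,.0065,.09);print(' tray floor',len(q),np.round(np.median(q,0),4),rect(q))
p,M,s=tool()
yaw=173
R0=M; R1=R.from_euler('xyz',[180,0,yaw],degrees=True).as_matrix()
print('rotvec tool',R.from_matrix(R0.T@R1).as_rotvec(degrees=True))
for t in((.432,-.102,.2),(.432,-.102,.06)): print(np.round(shift(t),1))
E
```

```text
top0  pad dark 221 [ 0.4404 -0.1034  0.0253] [0.4506, -0.0915, 0.0891, 0.0586, 82.7516]
 lid flat 69 [0.5584, -0.1111, 0.1817, 0.1558, 83.2837]
 tray floor 15 [ 0.3937 -0.3284  0.004 ] [0.3995, -0.347, 0.1245, 0.0752, 20.1682]
scene0  pad dark 118 [ 0.437  -0.0958  0.0249] [0.4348, -0.0951, 0.0566, 0.0341, 60.9469]
 lid flat 361 [0.5581, -0.1134, 0.1963, 0.1543, 82.5717]
 tray floor 32 [ 0.3902 -0.3453  0.0042] [0.3975, -0.3479, 0.0896, 0.0802, 84.532]
rotvec tool [-1.07237079e-03 -1.09612327e-04 -1.54494971e+01]
[-438.2 -454.3    0.7]
[-438.2 -454.3  140.7]
```

```bash
python3 -m pendant '-40 -42 0 0 0 -2; -90 -92 0 0 0 -4; -140 -142 0 0 0 -6; -190 -192 0 0 0 -8; -240 -242 0 0 0 -10; -290 -292 0 0 0 -12; -340 -342 10 0 0 -14; -385 -395 20 0 0 -15.45; -420 -430 30 0 0 -15.45; -438 -453 40 0 0 -15.45' 1
python3 - <<'E'
from h import *
p,M,s=tool(); print(p,s['orientation'],s['gripper_width'],s['force'])
im,d,ci=snap('wrist','w1'); C=cloud(d,ci)
D=C.copy(); D[im.max(2)>=70]=np.nan
q=sel(D,(.44,-.1),.05,.022,.03,.05);print(' pad dark',len(q),np.round(np.median(q,0),4),rect(q))
q=sel(C,(.55,-.11),.16,.06,.069,.15);print(' lid',len(q),rect(q))
E
```

```text
time_s: 2.6
position: [0.428, -0.0886, 0.1642]
orientation: [-180.0, 0.1, 173.0]
force: [1.0, 0.3, -0.2]
gripper_width: -0.003
[ 0.42795769 -0.08857777  0.16417864] [-1.79987975e+02  7.03206345e-02  1.72969844e+02] -0.0025498362458853353 [ 0.99911523  0.2924611  -0.18680973]
 pad dark 2121 [ 0.4407 -0.106   0.0254] [0.449, -0.0968, 0.1003, 0.0583, 83.295]
 lid 6334 [0.5312, -0.116, 0.205, 0.112, 83.1348]
```

View pics/w1.png

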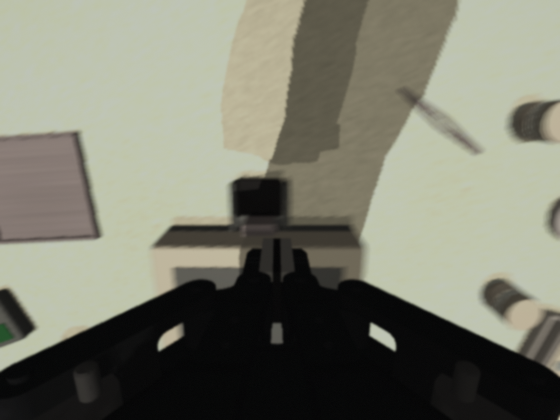

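The pad is the black square at about (260,200), ahead of the fingertips. I'll take its position from its own pixels.

```bash
python3 - <<'E'
from h import *
im,d,ci=snap('wrist','w2'); C=cloud(d,ci); p,M,s=tool(); print(p,s['orientation'])
D=C[165:235,225:295]; dk=(im.max(2)<75)[165:235,225:295]
D=D.copy(); D[~dk]=np.nan
q=sel(D,(.44,-.1),.07,.021,.03,.07);print(' pad dark',len(q),np.round(np.nanmean(q,0),4),rect(q), np.round(np.percentile(q,[2,50,98],axis=0),4).tolist())
cv2.imwrite('pics/w2z.png',cv2.resize(im[150:260,200:340],None,fx=5,fy=5))
t=.8*0
for pt in((.436,-.1,.1642),):print(np.round(shift(pt),1))
E
```

```text
[ 0.42841904 -0.09080342  0.16286621] [-1.79962863e+02 -3.94180376e-02  1.72710363e+02]
 pad dark 2152 [ 0.4408 -0.1074  0.0253] [0.4462, -0.1156, 0.073, 0.059, 83.3553] [[0.4182, -0.1407, 0.0218], [0.4398, -0.1067, 0.0254], [0.4734, -0.0809, 0.0279]]
[-8.7 -8.2 -1.3]
```

View pics/w2z.png

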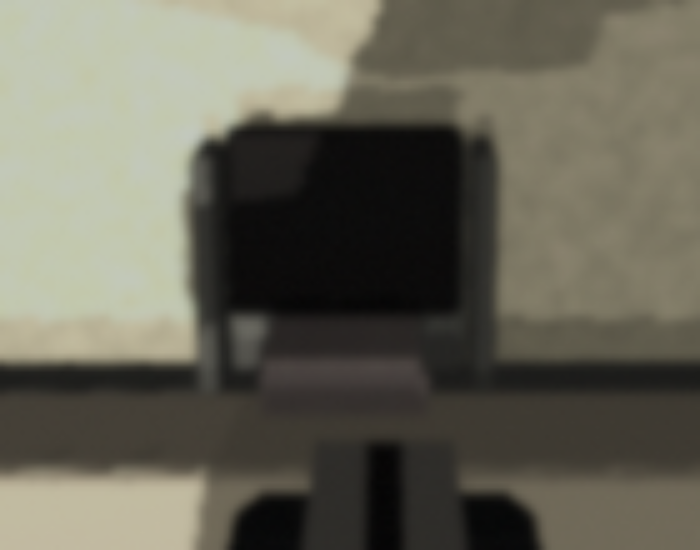

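```bash
python3 - <<'E'
from h import *
im,d,ci=load('w2'); C=cloud(d,ci)
for u,v in((269,194),(247,194),(291,194),(269,177),(269,211)): print(u,v,np.round(np.nanmedian(C[v-2:v+3,u-2:u+3].reshape(-1,3),0),4))
p,M,s=tool()
c=np.nanmedian(C[192:197,267:272].reshape(-1,3),0); c[2]=.1642
print(np.round(shift(c),1), np.round(shift([.436,-.1025,.16]),1))
E
```

```text
269 194 [ 0.4375 -0.1037  0.0256]
247 194 [ 0.4345 -0.1258  0.0254]
291 194 [ 0.4421 -0.0816  0.0245]
269 177 [ 0.4202 -0.1015  0.0251]
269 211 [ 0.4554 -0.1061  0.0253]
[-10.6 -11.6  -1.3] [ -9.  -10.6   2.9]
```

```bash
python3 -m pendant '-4 -4 20 0 0 0; -8 -8 40 0 0 0; -8 -10 60 0 0 0; -8 -11 80 0 0 0; -8 -11 90 0 0 0; -8 -11 100 0 0 0; -8 -11 105 0 0 0; -8 -11 110 0 0 0; -8 -11 110 0 0 0; -8 -11 110 0 0 0'
python3 - <<'E'
from h import *
p,M,s=tool(); print(p,s['orientation'],s['force']); print(np.round(shift([.436,-.103,.026]),1))
E
```

```text
time_s: 3.95
position: [0.434, -0.0982, 0.0544]
orientation: [-180.0, 0.0, 173.0]
force: [0.2, -0.1, -0.1]
gripper_width: 0.002
[ 0.43403672 -0.09815078  0.05438605] [-1.79994703e+02  1.54933859e-02  1.73000283e+02] [ 0.16874807 -0.13467543 -0.08783813]
[-2.5 -4.6 28.4]
```

```bash
python3 -m pendant '-1 -2 10 0 0 0; -2 -4 20 0 0 0; -2 -4 26 0 0 0; -2 -4 29 0 0 0; -2 -4 31 0 0 0; -2 -4 33 0 0 0; -2 -4 35 0 0 0; -2 -4 36 0 0 0; -2 -4 37 0 0 0; -2 -4 37 0 0 0'
python3 - <<'E'
from h import *
p,M,s=tool(); print(p,s['force']); snap('scene','s1')
E
```

```text
time_s: 5.2
position: [0.4354, -0.1023, 0.0172]
orientation: [180.0, 0.0, 173.0]
force: [0.2, 0.7, 0.1]
gripper_width: 0.001
[ 0.43542708 -0.10231017  0.01716355] [0.16351177 0.70357685 0.10223316]
```

View pics/s1.png

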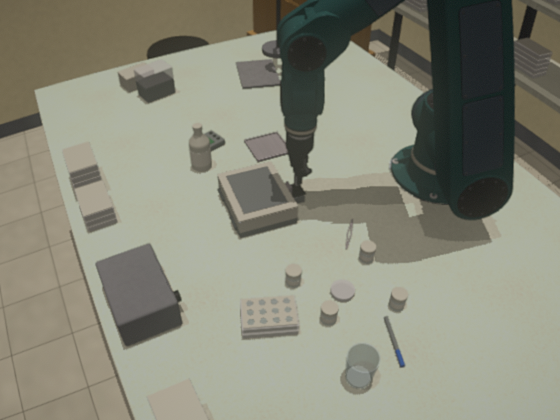

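```bash
python3 - <<'E'
from h import *
im,d,ci=snap('wrist','w3'); p,M,s=tool(); print(p,s['force'],s['wrist_torque'])
E
```

```text
[ 0.43543341 -0.10233451  0.01720908] [-0.05853418 -0.61752572  0.50578216] [-0.03326155  0.01461142 -0.01605455]
```

View pics/w3.png

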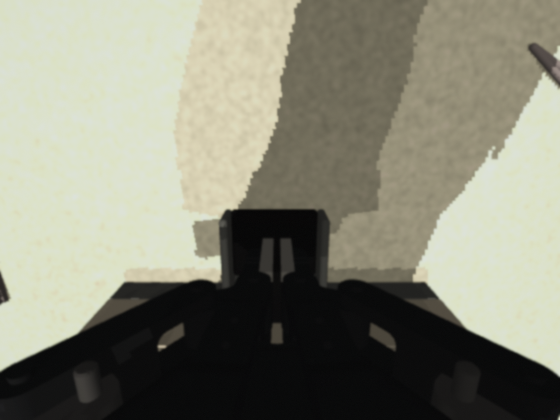

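```bash
python3 - <<'E'
from h import *
C=cloud(*load('w3')[1:])
for u,v in((240,225),(268,216),(305,225),(264,244),(288,244),(264,255),(268,228),(275,235),(250,250),(268,239)): print(u,v,np.round(C[v,u],4))
E
```

```text
240 225 [ 0.4249 -0.1225  0.024 ]
268 216 [ 0.4214 -0.1062  0.0247]
305 225 [ 0.4283 -0.0866  0.0269]
264 244 [ 0.4238 -0.1075  0.0585]
288 244 [ 0.425  -0.0967  0.0586]
264 255 [ 0.4241 -0.1071  0.0695]
268 228 [ 0.428  -0.1071  0.0256]
275 235 [ 0.4331 -0.1038  0.0244]
250 250 [ 0.4268 -0.1145  0.0563]
268 239 [ 0.4239 -0.1058  0.0526]
```

```bash
python3 - <<'E'
from h import *
im,d,ci=load('w3'); C=cloud(d,ci)
print(np.round(C[206:262:3,236:318:6,2]*1000).astype(int))
z=np.clip(im[190:270,215:335].astype(float)*4,0,255).astype(np.uint8)
cv2.imwrite('pics/w3z.png',cv2.resize(z,None,fx=6,fy=6,interpolation=cv2.INTER_NEAREST))
E
```

```text
[[                   1                   -1                   -1
                     0                    0                    0
                    -1                    0                    0
                     0                   -1                    1
                    -1                    0]
 [                  23                   23                   23
                    23                   23                   22
                    23                   23                   23
                    23                   22                   23
                    23                   22]
 [                  26                   24                   25
                    25                   25                   25
                    25                   24                   25
                    25                   25                   26
                    26                   26]
 [                  25                   26                   24
                    25                   25                   26
                    25                   26            
[... 4055 characters left out ...]
     24                   25]
 [                  26                   25                   64
                    64                   64                   72
                    72                   73                   73
                    73                   63                   65
                    26                   24]
 [                  25                   26                   67
                    67                   74                   75
                    75                   74                   75
                    75                   67                   67
                    66                   25]]<stdin>:3: RuntimeWarning: invalid value encountered in cast
```

View pics/w3z.png

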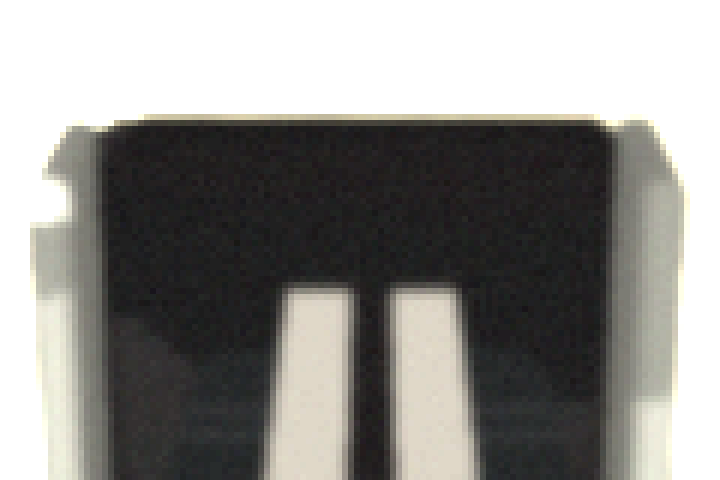

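```bash
python3 - <<'E'
from h import *
im,d,ci=load('s1'); C=cloud(d,ci)
q=sel(C,(.435,-.1),.05,.03,.2,.06)
for z in range(20,180,10):
    m=(C[...,2]*1000>=z)&(C[...,2]*1000<z+10)&(abs(C[...,0]-.435)<.07)&(abs(C[...,1]+.1)<.08)&(C[...,0]<.47)
    if m.sum():
        v,u=np.nonzero(m); print(z,m.sum(),np.round(np.median(C[m],0),3),np.round(C[m].min(0),3),np.round(C[m].max(0),3),int(np.median(u)),int(np.median(v)))
cv2.imwrite('pics/s1z.png',cv2.resize(np.clip(im[120:220,250:350].astype(float)*2,0,255).astype(np.uint8),None,fx=6,fy=6))
im,d,ci=load('w2'); C=cloud(d,ci)
print(np.round(C[225:262:4,250:300:6,2]*1000,0).tolist())
E
```

```text
20 153 [ 0.436 -0.092  0.025] [ 0.416 -0.133  0.02 ] [ 0.46  -0.069  0.03 ] 297 191
30 5 [ 0.462 -0.092  0.035] [ 0.459 -0.093  0.033] [ 0.464 -0.089  0.04 ] 290 191
40 30 [ 0.463 -0.099  0.047] [ 0.428 -0.123  0.041] [ 0.468 -0.086  0.05 ] 289 186
50 32 [ 0.457 -0.096  0.053] [ 0.425 -0.173  0.05 ] [ 0.468 -0.087  0.06 ] 291 184
60 33 [ 0.44  -0.089  0.065] [ 0.427 -0.179  0.06 ] [ 0.469 -0.083  0.07 ] 298 181
70 21 [ 0.441 -0.094  0.074] [ 0.428 -0.106  0.07 ] [ 0.445 -0.086  0.079] 297 178
80 8 [ 0.444 -0.097  0.084] [ 0.441 -0.105  0.081] [ 0.446 -0.084  0.089] 295 175
90 36 [ 0.444 -0.093  0.097] [ 0.424 -0.129  0.091] [ 0.45  -0.065  0.1  ] 297 172
100 26 [ 0.445 -0.086  0.105] [ 0.427 -0.14   0.1  ] [ 0.451 -0.059  0.11 ] 297 171
110 50 [ 0.447 -0.086  0.115] [ 0.428 -0.152  0.11 ] [ 0.452 -0.05   0.12 ] 297 168
120 41 [ 0.447 -0.096  0.125] [ 0.432 -0.152  0.12 ] [ 0.452 -0.043  0.13 ] 294 165
130 77 [ 0.447 -0.058  0.136] [ 0.426 -0.149  0.13 ] [ 0.454 -0.037  0.14 ] 303 169
140 71 [ 0.445 -0.065  0.145] [ 0.428 -0.123  0.14 ] [ 0.455 -0.037  0.15 ] 301 164
150 65 [ 0.446 -0.066  0.154] [ 0.417 -0.112  0.15 ] [ 0.456 -0.052  0.16 ] 302 160
160 30 [ 0.442 -0.065  0.165] [ 0.427 -0.082  0.16 ] [ 0.449 -0.055  0.169] 303 157
170 42 [ 0.444 -0.065  0.177] [ 0.416 -0.103  0.17 ] [ 0.47  -0.061  0.18 ] 303 154
[[9.0, 52.0, 53.0, 54.0, 53.0, 52.0, 9.0, 9.0, 23.0], [22.0, 47.0, 48.0, 48.0, 47.0, 48.0, 22.0, 22.0, 21.0], [34.0, 34.0, 33.0, 35.0, 34.0, 33.0, 33.0, 34.0, 33.0], [45.0, 43.0, 44.0, 43.0, 44.0, 45.0, 44.0, 44.0, 44.0], [55.0, 55.0, 54.0, 201.0, 199.0, 202.0, 200.0, 55.0, 55.0], [63.0, 65.0, 205.0, 205.0, 205.0, 205.0, 205.0, 63.0, nan], [65.0, 201.0, 210.0, 209.0, 209.0, 208.0, 210.0, 199.0, 200.0], [205.0, 205.0, 213.0, 213.0, 214.0, 213.0, 214.0, nan, 205.0], [209.0, 209.0, 217.0, 217.0, 217.0, 218.0, 217.0, 217.0, 209.0], [213.0, 213.0, 220.0, 220.0, 221.0, 220.0, 221.0, 221.0, 213.0]]
```

View pics/s1z.png

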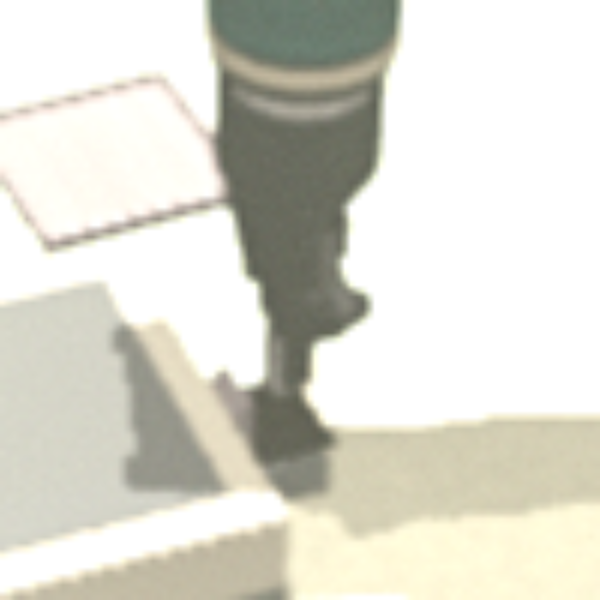

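Both cameras show the pad still undepressed at 25 mm and the real fingertips at about 50 mm, while the reported TCP z is 17 mm. So the tips sit about 33 mm above the reported TCP. I'll approach the pad slowly and watch the force.

```bash
python3 -m pendant '0 0 5 0 0 0; 0 0 10 0 0 0; 0 0 15 0 0 0; 0 0 18 0 0 0; 0 0 20 0 0 0; 0 0 21 0 0 0; 0 0 21 0 0 0; 0 0 21 0 0 0; 0 0 21 0 0 0; 0 0 21 0 0 0'
python3 - <<'E'
from h import *
im,d,ci=snap('wrist','w4'); C=cloud(d,ci); p,M,s=tool(); print(p,s['force'])
print(np.round(np.nan_to_num(C[206:246:3,236:318:6,2]*1000)).astype(int).tolist())
E
```

```text
time_s: 6.55
position: [0.4354, -0.1023, -0.0038]
orientation: [-180.0, 0.0, 173.0]
force: [-0.6, 0.8, -0.5]
gripper_width: -0.001
[ 0.43542173 -0.10233361 -0.00378665] [-0.14064456  0.2673528   0.44720841]
[[-1, -1, -1, 0, 0, -2, 1, -1, 0, -1, 1, 0, 0, -2], [0, -1, -1, 0, 0, -1, 0, 0, -1, 0, 0, -1, 0, 0], [0, -1, -1, 0, -1, -1, -1, -1, 1, 0, 0, -1, 0, 0], [0, 0, 0, -2, 0, -1, 0, -2, 1, -1, -1, -1, 0, 1], [0, -1, 1, -1, 1, -1, 0, -1, 0, 0, 1, -1, 0, -1], [22, 22, 24, 23, 23, 23, 24, 24, 23, 24, 22, 23, 24, 23], [25, 25, 26, 24, 26, 24, 25, 25, 25, 26, 25, 25, 26, 26], [26, 25, 26, 26, 25, 25, 27, 26, 26, 26, 25, 26, 27, 26], [25, 25, 25, 26, 25, 26, 26, 25, 26, 26, 25, 26, 25, 27], [25, 26, 26, 25, 25, 26, 25, 25, 27, 27, 25, 27, 26, 26], [25, 25, 26, 25, 25, 26, 26, 26, 25, 26, 26, 25, 25, 25], [25, 25, 26, 27, 25, 31, 32, 31, 31, 32, 26, 25, 25, 25], [25, 26, 26, 26, 25, 35, 34, 36, 35, 35, 25, 26, 26, 25], [26, 26, 26, 26, 25, 37, 38, 38, 39, 39, 26, 25, 25, 26]]
```

```bash
python3 -m pendant '0 0 3 0 0 0; 0 0 5 0 0 0; 0 0 7 0 0 0; 0 0 8 0 0 0; 0 0 9 0 0 0; 0 0 10 0 0 0; 0 0 11 0 0 0; 0 0 11.5 0 0 0; 0 0 11.5 0 0 0; 0 0 11.5 0 0 0'
python3 - <<'E'
from h import *
snap('scene','s2')
E
```

```text
time_s: 7.85
position: [0.433, -0.1021, -0.0133]
orientation: [-179.9, -0.1, 173.0]
force: [-32.2, 5.5, 81.1]
gripper_width: -0.001
```

View pics/s2.png

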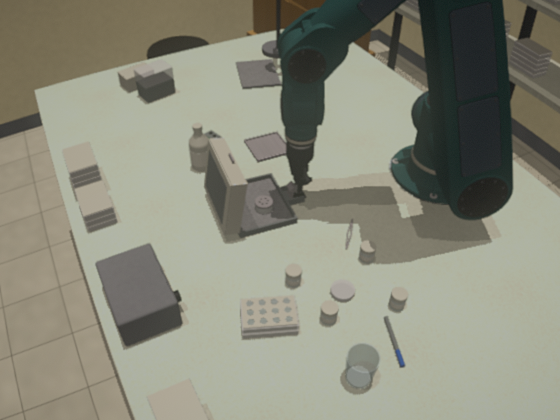

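The scene picture shows the lid open (around 228,185) and the tin in the box at (264,202). The force is 81 N, so I'm backing off at once.

```bash
python3 -m pendant '0 0 -10 0 0 0; 0 0 -30 0 0 0; 10 0 -60 0 0 0; 20 0 -100 0 0 0; 20 0 -150 0 0 0; 20 0 -200 0 0 0; 20 0 -230 0 0 0; 20 0 -240 0 0 0; 20 0 -240 0 0 0; 20 0 -240 0 0 0' 0
python3 - <<'E'
from h import *
p,M,s=tool(); print(p,s['orientation'],s['force'],s['gripper_width'])
im,d,ci=snap('wrist','w5'); snap('top','t5'); snap('scene','s5')
for n in('w5','t5','s5'):
    im,d,ci=load(n); C=cloud(d,ci)
    q=sel(C,(.55,-.11),.08,.027,.036,.09); print(n,len(q),np.median(q,0) if len(q) else 0,circ(q))
E
```

```text
time_s: 9.15
position: [0.4151, -0.0997, 0.2235]
orientation: [180.0, -0.1, 173.0]
force: [-0.5, -0.1, 0.1]
gripper_width: 1.001
[ 0.41507729 -0.09965565  0.22345648] [ 1.79966384e+02 -1.05046531e-01  1.73001748e+02] [-0.47499062 -0.0804985   0.06998764] 1.0008457753342548
w5 1101 [ 0.54417043 -0.09758371  0.03156752] (0.5453, -0.0979, 0.0254)
t5 72 [ 0.55255817 -0.08405795  0.03155954] (0.5481, -0.0914, 0.0227)
s5 187 [ 0.54459332 -0.09316426  0.03086634] (0.5196, -0.0905, 0.0486)
```

View pics/w5.png

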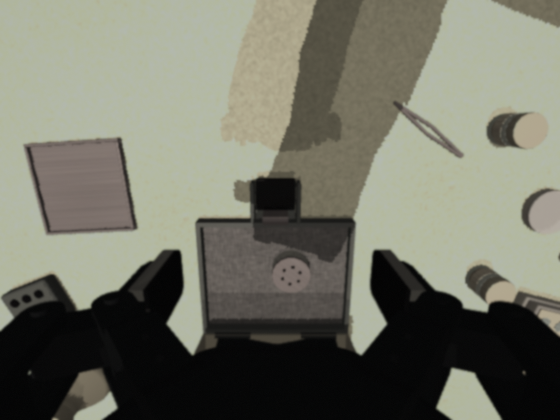

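View pics/t5.png

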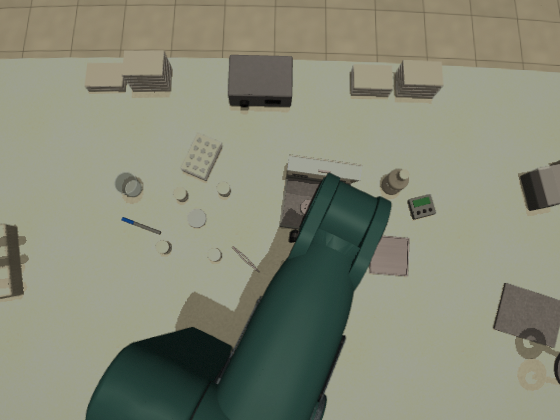

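The wrist picture shows the tin at (291,273), and its fitted 25.4 mm radius matches. Next I'll calibrate the true fingertip height with the fingers open.

```bash
python3 - <<'E'
from h import *
for n in('w5',):
    im,d,ci=load(n); C=cloud(d,ci); p,M,s=tool()
    L=(C-p)@M*1000   # tool coords
    m=(d>0)&(d<.22)&(L[...,2]>-120)
    for lo in range(-110,0,6):
        k=m&(L[...,2]>=lo)&(L[...,2]<lo+6)
        if k.sum()>10:
            a=L[k]; neg=a[a[:,1]<0]; pos=a[a[:,1]>0]
            print(lo,k.sum(),'x',np.round(np.percentile(a[:,0],[2,98])),'yneg',np.round(np.percentile(neg[:,1],[2,98])) if len(neg) else 0,'ypos',np.round(np.percentile(pos[:,1],[2,98])) if len(pos) else 0)
E
```

```text
-110 7449 x [-10.  18.] yneg [-70.  -1.] ypos [ 1. 69.]
-104 6284 x [-11.  17.] yneg [-73.  -9.] ypos [ 7. 71.]
-98 7307 x [-10.  14.] yneg [-73. -42.] ypos [40. 72.]
-92 2017 x [ 7. 14.] yneg [-71. -42.] ypos [40. 69.]
-86 698 x [ 4. 13.] yneg [-63. -43.] ypos [42. 61.]
-80 845 x [ 1. 12.] yneg [-50. -43.] ypos [41. 48.]
-74 957 x [-7. 12.] yneg [-57. -43.] ypos [41. 55.]
-68 1014 x [-10.  11.] yneg [-57. -43.] ypos [41. 55.]
-62 851 x [-10.  11.] yneg [-57. -43.] ypos [41. 55.]
-56 749 x [-10.  11.] yneg [-56. -43.] ypos [41. 54.]
-50 465 x [-10.  11.] yneg [-50. -43.] ypos [42. 47.]
-44 59 x [-8.  7.] yneg [-44. -43.] ypos [42. 42.]
```

```bash
python3 - <<'E'
from h import *
print(np.round(shift([.5453,-.0979,.06]),1),np.round(shift([.5453,-.0979,-.0295]),1))
E
```

```text
[-129.1   17.6  163.7] [-129.2   17.5  253.2]
```

```bash
python3 -m pendant '-30 4 10 0 0 0; -70 9 40 0 0 0; -105 14 80 0 0 0; -125 17 120 0 0 0; -129 17.5 160 0 0 0; -129 17.5 190 0 0 0; -129 17.5 215 0 0 0; -129 17.5 235 0 0 0; -129 17.5 247 0 0 0; -129 17.5 252 0 0 0' 0
python3 -m pendant '0 0 1 0 0 0; 0 0 1 0 0 0; 0 0 1 0 0 0; 0 0 1 0 0 0; 0 0 1 0 0 0; 0 0 1 0 0 0; 0 0 1 0 0 0; 0 0 1 0 0 0; 0 0 1 0 0 0; 0 0 1 0 0 0' 0.9 40
python3 - <<'E'
from h import *
im,d,ci=snap('wrist','w6'); C=cloud(d,ci); p,M,s=tool()
L=(C-p)@M*1000
m=(d>0)&(d<.2)&(L[...,2]>-110)
for lo in range(-80,-20,4):
    k=m&(L[...,2]>=lo)&(L[...,2]<lo+4)
    if k.sum()>5: print(lo,k.sum(),np.round(np.percentile(L[k],[2,98],axis=0)).tolist())
E
```

```text
time_s: 10.55
position: [0.5455, -0.0982, -0.0279]
orientation: [180.0, -0.0, 173.0]
force: [0.3, -0.1, -0.4]
gripper_width: 0.998
time_s: 11.8
position: [0.5464, -0.0984, -0.0273]
orientation: [-180.0, 0.1, 173.0]
force: [-0.8, -0.1, 6.6]
gripper_width: 0.573
-80 3293 [[7.0, -46.0, -80.0], [86.0, 44.0, -76.0]]
-76 1334 [[5.0, -40.0, -76.0], [79.0, 37.0, -72.0]]
-72 1686 [[-6.0, -33.0, -72.0], [77.0, 27.0, -68.0]]
-68 1027 [[-9.0, -34.0, -68.0], [79.0, 29.0, -64.0]]
-64 1001 [[-16.0, -37.0, -64.0], [24.0, 35.0, -60.0]]
-60 10497 [[-21.0, -25.0, -60.0], [24.0, 23.0, -57.0]]
-56 6054 [[8.0, -42.0, -55.0], [105.0, 24.0, -52.0]]
-52 4559 [[7.0, -74.0, -52.0], [105.0, 77.0, -48.0]]
-48 13879 [[-37.0, -121.0, -48.0], [79.0, 82.0, -44.0]]
-44 3117 [[-89.0, -117.0, -44.0], [83.0, 77.0, -40.0]]
-40 2977 [[-89.0, -117.0, -40.0], [85.0, 77.0, -36.0]]
-36 64299 [[-67.0, -115.0, -35.0], [74.0, 74.0, -32.0]]
-32 4728 [[-30.0, -117.0, -32.0], [113.0, 135.0, -28.0]]
-28 60025 [[-53.0, -144.0, -28.0], [113.0, 146.0, -26.0]]
```

View pics/w6.png

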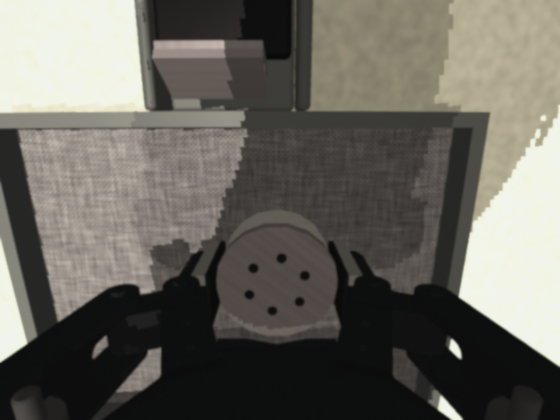

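```bash
python3 -m pendant '0 0 -10 0 0 0; 0 0 -30 0 0 0; 0 0 -60 0 0 0; 15 -25 -80 0 0 0; 35 -70 -90 0 0 0; 55 -120 -90 0 0 0; 75 -170 -90 0 0 0; 95 -220 -90 0 0 0; 105 -250 -85 0 0 0; 111 -266 -75 0 0 0'
python3 - <<'E'
from h import *
p,M,s=tool(); print(s['gripper_width'],s['force'])
im,d,ci=snap('wrist','w7')
im,d,ci=load('w5'); C=cloud(d,ci); q=sel(C,(.404,-.349),.09,.007,.014,.09); print(rect(q))
im,d,ci=load('w7'); C=cloud(d,ci); q=sel(C,(.404,-.349),.09,.007,.014,.09); print(rect(q),len(q))
print(np.round(shift([.404,-.349,-.028]),1))
E
```

```text
time_s: 13.1
position: [0.4027, -0.3503, 0.0472]
orientation: [-179.9, 0.1, 172.9]
force: [0.9, 1.0, -0.7]
gripper_width: 0.574
0.5741282507965697 [ 0.91353957  0.97512597 -0.66442608]
[0.4041, -0.3515, 0.1226, 0.1209, 86.259]
[0.3896, -0.3507, 0.1206, 0.0911, 86.1552] 2578
[-1.9  1.9 73.6]
```

View pics/w7.png

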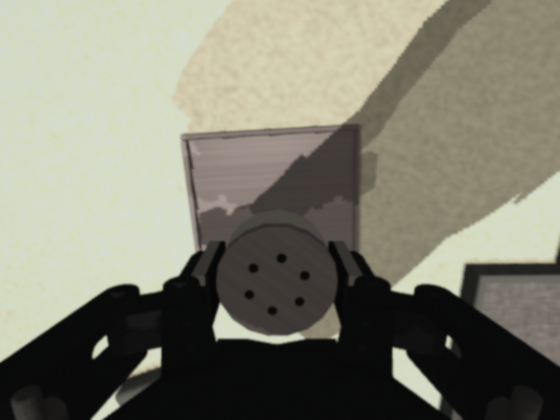

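```bash
python3 -m pendant '-1 0 20 0 0 0; -1 0 40 0 0 0; -1 0 55 0 0 0; -1 0 64 0 0 0; -1 0 70 0 0 0; -1 0 73 0 0 0; -1 0 75 0 0 0; -1 0 76 0 0 0; -1 0 76 0 0 0; -1 0 76 0 0 0'
python3 -m pendant '0 0 0 0 0 0; 0 0 0 0 0 0; 0 0 0 0 0 0; 0 0 0 0 0 0; 0 0 -20 0 0 0; 0 0 -50 0 0 0; 0 0 -100 0 0 0; 0 0 -150 0 0 0; 0 0 -200 0 0 0; 0 0 -240 0 0 0' 0.3
python3 - <<'E'
from h import *
snap('top','t8'); snap('scene','s8');snap('wrist','w8')
C=cloud(*load('w8')[1:]); q=sel(C,(.404,-.351),.07,.026,.034); print(np.median(q,0),circ(q))
for n in('t8','s8'):
    im,d,ci=load(n); C=cloud(d,ci)
    for c in((.598,.167),(.396,.187),(.579,.298),(.416,.341)):
        q=sel(C,c,.06,.043,.054); print(n,len(q),circ(q))
print(tool()[0])
E
```

```text
time_s: 14.4
position: [0.4042, -0.3489, -0.0292]
orientation: [-180.0, 0.0, 173.0]
force: [0.1, -0.9, 0.1]
gripper_width: 0.573
time_s: 15.65
position: [0.4042, -0.3489, 0.2128]
orientation: [-179.9, 0.1, 173.0]
force: [0.2, -0.5, -1.0]
gripper_width: 0.7
[ 0.40267144 -0.34961184  0.02956784] (0.4033, -0.3496, 0.025)
t8 129 (0.5986, 0.1652, 0.0199)
t8 132 (0.3964, 0.1853, 0.0197)
t8 127 (0.5801, 0.2956, 0.0201)
t8 138 (0.4158, 0.3409, 0.0205)
s8 177 (0.5969, 0.1676, 0.021)
s8 156 (0.3956, 0.1873, 0.021)
s8 221 (0.5778, 0.2992, 0.0214)
s8 188 (0.4149, 0.3436, 0.0206)
[ 0.40475106 -0.34955774  0.21226324]
```

View pics/s8.png

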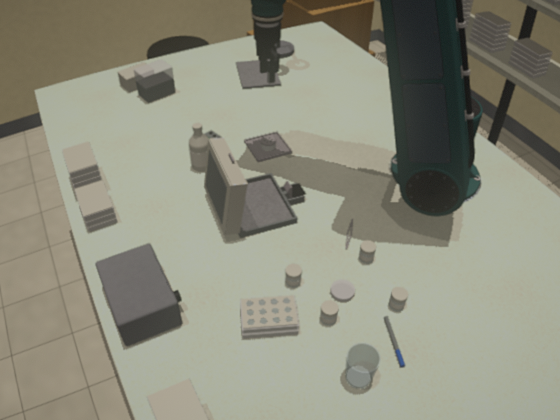

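The tin stands in the middle of the tray, and its top fits a 25 mm circle at z 30 mm. All jars are still in place. Next I'll go to the first jar.

```bash
python3 -m pendant '4 30 0 0 0 0; 12 85 0 0 0 0; 20 145 0 0 0 0; 29 205 0 0 0 0; 37 265 0 0 0 0; 46 325 0 0 0 0; 54 385 10 0 0 0; 62 440 30 0 0 0; 69 490 60 0 0 0; 74 528 90 0 0 0' 0.3
python3 - <<'E'
from h import *
im,d,ci=snap('wrist','w9'); C=cloud(d,ci); 
p,M,s=tool(); print(p)
q=sel(C,(.396,.187),.05,.042,.054); print(circ(q),np.median(q,0))
a,b,r=circ(q); print(np.round(shift([a,b,-.02]),1))
C=cloud(*load('w5')[1:]); q=sel(C,(.557,-.116),.1,.017,.024,.14); print('box',rect(q),len(q))
E
```

```text
time_s: 17.05
position: [0.394, 0.1861, 0.1189]
orientation: [-180.0, -0.1, 173.1]
force: [1.1, 0.2, -0.2]
gripper_width: 0.697
[0.39233587 0.18833154 0.11563674]
(0.3953, 0.1844, 0.02) [0.394454   0.18449218 0.04750946]
[ -4.1  -3.5 135.6]
box [0.5511, -0.1187, 0.2052, 0.1964, 83.1969] 3120
```

View pics/w9.png

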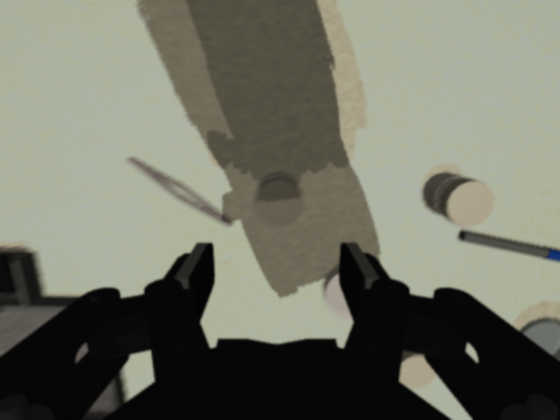

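```bash
python3 - <<'E'
from h import *
C=cloud(*load('w9')[1:])
for u,v in((228,219),(215,212),(200,203)): print(np.round(C[v,u],4))
p,M,s=tool(); print(p,np.round(shift([.3953,.1846,-.02]),1))
E
```

```text
[4.174e-01 1.347e-01 2.000e-04]
[0.4082 0.1239 0.0025]
[0.3972 0.1116 0.0042]
[0.39233587 0.18833154 0.11563674] [ -4.1  -3.3 135.6]
```

```bash
python3 -m pendant '0 0 20 0 0 0; 0 0 50 0 0 0; 0 0 70 0 0 0; 0 0 75 0 0 0; 0 0 75 0 0 0; 0 0 75 0 0 0; 0 0 75 0 0 0; 0 0 75 0 0 0; 0 0 75 0 0 0; 0 0 75 0 0 0'
python3 - <<'E'
from h import *
im,d,ci=snap('wrist','w10'); C=cloud(d,ci); p,M,s=tool(); print(p)
q=sel(C,(.396,.187),.05,.042,.054); print(circ(q),np.median(q,0)); a,b,r=circ(q); print(np.round(shift([a,b,-.02]),1))
E
```

```text
time_s: 18.35
position: [0.395, 0.1842, 0.0457]
orientation: [-180.0, 0.0, 173.0]
force: [-0.4, -0.5, -0.3]
gripper_width: 0.699
[0.39504665 0.1842407  0.04569897]
(0.3953, 0.1847, 0.0202) [0.39398192 0.18445712 0.0475146 ]
[-0.2  0.5 65.7]
```

```bash
python3 -m pendant '0 0 20 0 0 0; 0 0 40 0 0 0; 0 0 55 0 0 0; 0 0 63 0 0 0; 0 0 66 0 0 0; 0 0 66 0 0 0; 0 0 66 0 0 0; 0 0 66 0 0 0; 0 0 66 0 0 0; 0 0 66 0 0 0'
python3 -m pendant '0 0 0 0 0 0; 0 0 0 0 0 0; 0 0 0 0 0 0; 0 0 0 0 0 0; 0 0 0 0 0 0; 0 0 0 0 0 0; 0 0 -10 0 0 0; 0 0 -20 0 0 0; 0 0 -30 0 0 0; 0 0 -30 0 0 0' 0.9 40
python3 - <<'E'
from h import *
im,d,ci=snap('wrist','w11'); C=cloud(d,ci); p,M,s=tool(); print(p,s['force'])
L=(C-p)@M*1000
q=L[(abs(L[...,1])<18)&(L[...,0]>-25)&(L[...,0]<30)&(L[...,2]>-75)&(L[...,2]<-30)&(d>0)]
print(len(q),np.percentile(q[:,2],[2,10,30,50,70,90]))
E
```

```text
time_s: 19.65
position: [0.395, 0.1842, -0.0203]
orientation: [180.0, 0.0, 173.0]
force: [-0.5, 0.4, 0.4]
gripper_width: 0.698
time_s: 20.9
position: [0.3956, 0.1844, 0.0105]
orientation: [180.0, 0.1, 173.0]
force: [-0.0, 0.4, -1.0]
gripper_width: 0.455
[0.39533315 0.18428899 0.01004765] [ 0.62402937 -0.20194084 -1.03526764]
9439 [-69.21893157 -68.77159971 -68.29402402 -67.9070945  -67.32388101
 -47.9496145 ]
```

View pics/w11.png

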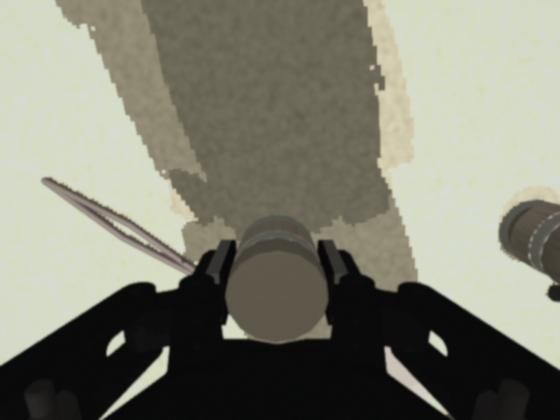

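```bash
python3 -m pendant '0 0 -25 0 0 0; -15 -18 -50 0 0 0; -42 -50 -60 0 0 0; -75 -88 -60 0 0 0; -108 -127 -60 0 0 0; -140 -165 -60 0 0 0; -170 -200 -60 0 0 0; -188 -222 -60 0 0 0; -197 -232 -60 0 0 0; -197 -232 -60 0 0 0'
python3 -m pendant '0 0 15 0 0 0; 0 0 35 0 0 0; 0 0 55 0 0 0; 0 0 66 0 0 0; 0 0 72 0 0 0; 0 0 76 0 0 0; 0 0 78 0 0 0; 0 0 79 0 0 0; 0 0 79 0 0 0; 0 0 79 0 0 0'
python3 - <<'E'
from h import *
p,M,s=tool(); print(p,s['force'],s['gripper_width']); snap('scene','s12'); snap('wrist','w12'); snap('top','t12')
E
```

```text
time_s: 22.2
position: [0.5621, -0.07, 0.0693]
orientation: [180.0, -0.0, 173.0]
force: [-0.5, 0.4, -0.2]
gripper_width: 0.456
time_s: 23.45
position: [0.5624, -0.0701, -0.0092]
orientation: [-180.0, 0.0, 173.0]
force: [0.1, -0.1, -2.0]
gripper_width: 0.462
[ 0.56241994 -0.07009426 -0.00916605] [ 0.08941337 -0.07268198 -1.95725599] 0.4619090098341181
```

View pics/w12.png

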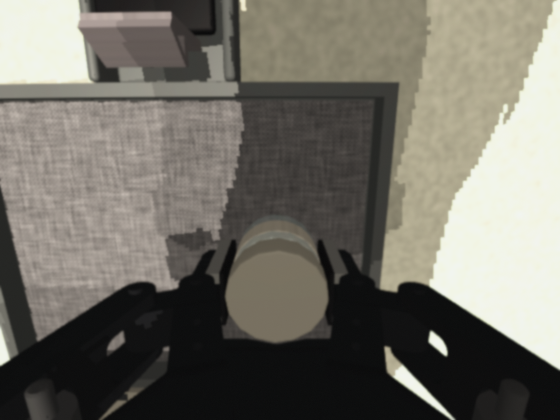

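View pics/s12.png

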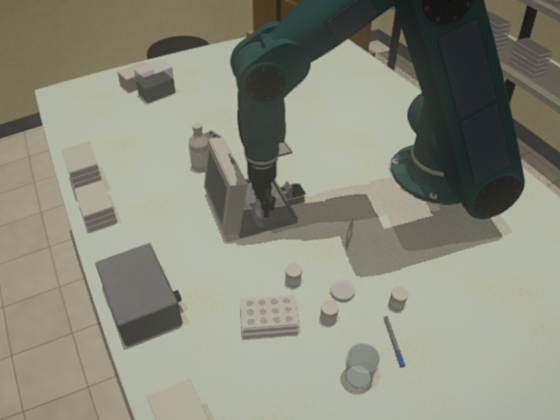

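```bash
python3 -m pendant '0 0 1 0 0 0; 0 0 2 0 0 0; 0 0 3 0 0 0; 0 0 3.5 0 0 0; 0 0 3.5 0 0 0; 0 0 3.5 0 0 0; 0 0 3.5 0 0 0; 0 0 3.5 0 0 0; 0 0 3.5 0 0 0; 0 0 3.5 0 0 0'
python3 - <<'E'
from h import *
im,d,ci=snap('wrist','w13'); C=cloud(d,ci); p,M,s=tool(); print(p,s['force'],s['gripper_width'])
q=sel(C,(.5624,-.07),.024,.045,.065); print(circ(q),np.percentile(q[:,2],[5,20,50,80,95]))
q=sel(C,(.54,-.15),.03,-.01,.02); print('floor',np.median(q,0))
E
```

```text
time_s: 24.85
position: [0.5623, -0.07, -0.0128]
orientation: [-180.0, -0.0, 173.0]
force: [-0.0, 0.7, -1.3]
gripper_width: 0.459
[ 0.56230738 -0.07002643 -0.01283923] [-0.15170874  0.7906347  -1.16303481] 0.4593862813812685
(0.5614, -0.0703, 0.024) [0.04917332 0.05409068 0.0547703  0.05536549 0.05623918]
floor [ 0.53854791 -0.14959166  0.00625316]
```

```bash
python3 -m pendant '0 0 0.5 0 0 0; 0 0 0.5 0 0 0; 0 0 0.5 0 0 0; 0 0 0.5 0 0 0; 0 0 0.5 0 0 0; 0 0 -20 0 0 0; 0 0 -60 0 0 0; 0 0 -110 0 0 0; 0 0 -160 0 0 0; 0 0 -190 0 0 0' 0.32
python3 - <<'E'
from h import *
print(tool()[0])
im,d,ci=snap('wrist','w14'); C=cloud(d,ci); q=sel(C,(.5624,-.07),.05,.045,.062); print(circ(q),np.median(q,0))
t=cloud(*snap('top','t14')[1:]); sc=cloud(*snap('scene','s14')[1:])
for n,C in(('t',t),('s',sc)):
    for c in((.598,.167),(.579,.298),(.416,.341)):
        q=sel(C,c,.06,.043,.054); print(n,len(q),circ(q))
E
```

```text
time_s: 26.15
position: [0.5628, -0.0702, 0.1797]
orientation: [-180.0, 0.1, 173.0]
force: [-0.4, 0.0, -0.9]
gripper_width: 0.68
[ 0.56277185 -0.07016139  0.17971324]
(0.5625, -0.0708, 0.0199) [ 0.56167802 -0.0708395   0.05347322]
t 123 (0.5986, 0.1648, 0.0198)
t 126 (0.5796, 0.296, 0.0209)
t 125 (0.4161, 0.3405, 0.0202)
s 178 (0.597, 0.1683, 0.0213)
s 216 (0.5794, 0.2988, 0.021)
s 181 (0.4143, 0.3425, 0.0211)
```

View pics/w14.png

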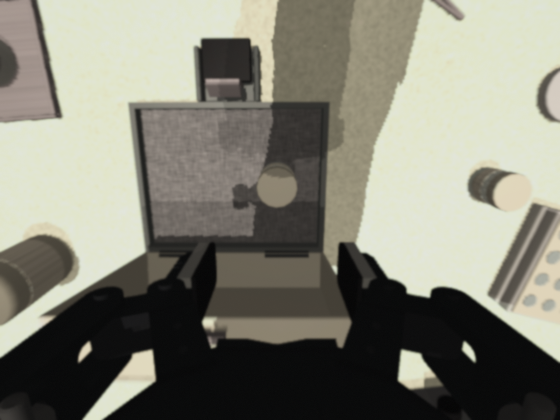

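The first jar stands in the box at about (277,187). I'll refine the box pose from its corners in this view.

```bash
python3 - <<'E'
from h import *
C=cloud(*load('w14')[1:])
for u,v in((134,105),(326,105),(230,105),(138,180),(324,180)): print(u,v,np.round(np.nanmedian(C[v-1:v+2,u-1:u+2].reshape(-1,3),0),4))
E
```

```text
134 105 [ 0.467  -0.2058  0.0198]
326 105 [ 0.4912 -0.0116  0.0198]
230 105 [ 0.4794 -0.1083  0.0194]
138 180 [ 0.5449 -0.2196  0.0196]
324 180 [ 0.5683 -0.0201  0.0195]
```

```bash
python3 -m pendant '0 20 0 0 0 0; -1 55 0 0 0 0; -2 95 10 0 0 0; -3 135 30 0 0 0; -4 175 60 0 0 0; -5 205 90 0 0 0; -6 225 110 0 0 0; -6 237 128 0 0 0; -6 237 128 0 0 0; -6 237 128 0 0 0' 0.3
python3 - <<'E'
from h import *
im,d,ci=snap('wrist','w15'); C=cloud(d,ci); p,M,s=tool(); print(p)
q=sel(C,(.5975,.1645),.05,.042,.054); print(circ(q),np.median(q,0)); a,b,r=circ(q); print(np.round(shift([a,b,-.02]),1))
E
```

```text
time_s: 27.55
position: [0.5973, 0.1641, 0.0497]
orientation: [-180.0, 0.0, 173.0]
force: [0.6, 0.1, -0.3]
gripper_width: 0.703
[0.59752205 0.16391865 0.04997414]
(0.5976, 0.1641, 0.02) [0.59641425 0.16409498 0.04751903]
[ 0.   0.2 70. ]
```

View pics/w15.png

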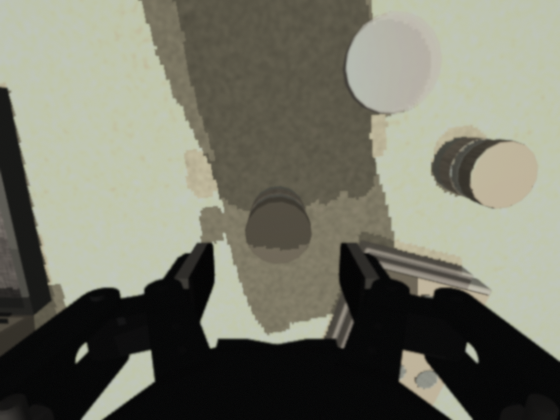

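```bash
python3 - <<'E'
from h import *
im,d,ci=load('w15'); C=cloud(d,ci); p,M,s=tool()
L=(C-p)@M*1000
k=(C[...,2]>.008)&(C[...,2]<.046)&(L[...,1]>24)&(L[...,1]<75)&(L[...,0]<15)&(L[...,0]>-60)
q=L[k]; print(len(q)); i=np.argsort(q[:,1])[:8]; print(np.round(q[i])); 
i=np.argsort(-q[:,0])[:8]; print(np.round(q[i]))
T=cloud(*load('t14')[1:]); Lt=(T-p)@M*1000
k=(T[...,2]>.03)&(T[...,2]<.046)&(Lt[...,1]>24)&(Lt[...,1]<90)&(Lt[...,0]<15)&(Lt[...,0]>-80)
q=Lt[k]; i=np.argsort(-q[:,0])[:6]; print(np.round(q[i])); i=np.argsort(q[:,1])[:6]; print(np.round(q[i]))
E
```

```text
409
[[-26.  61.  40.]
 [-27.  61.  35.]
 [-27.  61.  38.]
 [-26.  61.  42.]
 [-26.  62.  36.]
 [-26.  62.  39.]
 [-26.  62.  36.]
 [-25.  62.  34.]]
[[-22.  63.  35.]
 [-22.  63.  38.]
 [-22.  64.  40.]
 [-22.  64.  38.]
 [-22.  65.  26.]
 [-22.  62.  40.]
 [-23.  64.  24.]
 [-23.  64.  21.]]
[[-26.  65.  16.]
 [-26.  69.  19.]
 [-27.  63.  18.]
 [-28.  75.  15.]
 [-28.  78.  18.]
 [-28.  72.  15.]]
[[-75.  51.  11.]
 [-70.  51.  18.]
 [-73.  51.  16.]
 [-65.  52.  10.]
 [-80.  53.  19.]
 [-69.  53.  14.]]
```

Jar B is centred between the fingers at (277,225), and the plates are more than 60 mm away sideways. I'll grasp it.

```bash
python3 -m pendant '0 0 20 0 0 0; 0 0 42 0 0 0; 0 0 58 0 0 0; 0 0 66 0 0 0; 0 0 70 0 0 0; 0 0 70 0 0 0; 0 0 70 0 0 0; 0 0 70 0 0 0; 0 0 70 0 0 0; 0 0 70 0 0 0'
python3 -m pendant '0 0 0 0 0 0; 0 0 0 0 0 0; 0 0 0 0 0 0; 0 0 0 0 0 0; 0 0 0 0 0 0; 0 0 0 0 0 0; 0 0 -10 0 0 0; 0 0 -30 0 0 0; 0 0 -60 0 0 0; 0 0 -80 0 0 0' 0.9 40
python3 - <<'E'
from h import *
p,M,s=tool(); print(p,s['gripper_width'])
# target box (0,-.048)
def box(bx,by): 
    c,t=np.cos(np.radians(7)),np.sin(np.radians(7)); return np.array([.5575+c*bx+t*by,-.1185-t*bx+c*by])
for b in((0,-.048),(-.048,.048),(-.048,-.048)): print(b,box(*b),np.round(shift([*box(*b),-.0133]),1))
im,d,ci=snap('wrist','w16'); C=cloud(d,ci); p,M,s=tool(); L=(C-p)@M*1000
q=L[(abs(L[...,1])<18)&(L[...,0]>-25)&(L[...,0]<30)&(L[...,2]>-75)&(L[...,2]<-30)&(d>0)]
print(len(q),np.percentile(q[:,2],[10,30,50,70]))
E
```

```text
time_s: 28.85
position: [0.5972, 0.1645, -0.0207]
orientation: [180.0, 0.0, 173.0]
force: [-0.5, 1.1, 0.8]
gripper_width: 0.701
time_s: 30.1
position: [0.5975, 0.1646, 0.0609]
orientation: [180.0, 0.1, 173.0]
force: [0.4, 0.6, -1.0]
gripper_width: 0.461
[0.59750575 0.16457489 0.06093848] 0.4607378213874783
(0, -0.048) [ 0.55165027 -0.16614222] [   5.3 -333.9   74.1]
(-0.048, 0.048) [ 0.51570751 -0.06500806] [  53.3 -237.9   74.1]
(-0.048, -0.048) [ 0.50400806 -0.16029249] [  53.3 -333.9   74. ]
9421 [-66.6042361  -66.13349723 -65.75401875 -65.19619797]
```

```bash
python3 -m pendant '0 -20 0 0 0 0; 1 -55 0 0 0 0; 2 -97 0 0 0 0; 2 -140 0 0 0 0; 3 -185 0 0 0 0; 4 -230 0 0 0 0; 5 -272 0 0 0 0; 5 -305 0 0 0 0; 5 -325 0 0 0 0; 5 -334 0 0 0 0'
python3 -m pendant '0 0 15 0 0 0; 0 0 32 0 0 0; 0 0 48 0 0 0; 0 0 58 0 0 0; 0 0 64 0 0 0; 0 0 68 0 0 0; 0 0 70 0 0 0; 0 0 71 0 0 0; 0 0 71 0 0 0; 0 0 71 0 0 0'
python3 - <<'E'
from h import *
im,d,ci=snap('wrist','w17'); C=cloud(d,ci); p,M,s=tool(); print(p,s['force'],s['gripper_width'])
q=sel(C,p[:2],.024,.045,.07); print(circ(q),np.percentile(q[:,2],[5,20,50,80,95]))
E
```

```text
time_s: 31.4
position: [0.5509, -0.1673, 0.0587]
orientation: [180.0, -0.0, 172.9]
force: [-0.1, 0.3, -0.4]
gripper_width: 0.46
time_s: 32.65
position: [0.5516, -0.1665, -0.0117]
orientation: [-180.0, 0.0, 173.0]
force: [-0.3, -0.4, -0.7]
gripper_width: 0.46
[ 0.5515546  -0.16650107 -0.01166436] [-0.72376222 -0.08516575 -0.22799859] 0.46150059486635187
(0.5511, -0.1666, 0.024) [0.0494911  0.05570166 0.05645532 0.05704068 0.05765384]
```

View pics/w17.png

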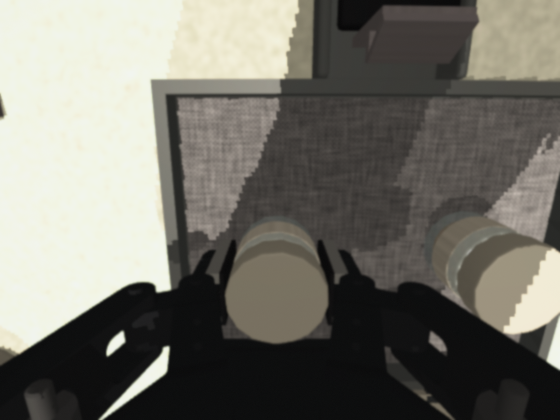

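```bash
python3 -m pendant '0 0 0.5 0 0 0; 0 0 1 0 0 0; 0 0 1.5 0 0 0; 0 0 1.8 0 0 0; 0 0 2 0 0 0; 0 0 2.2 0 0 0; 0 0 2.2 0 0 0; 0 0 2.2 0 0 0; 0 0 2.2 0 0 0; 0 0 2.2 0 0 0'
python3 -m pendant '0 0 0 0 0 0; 0 0 0 0 0 0; 0 0 0 0 0 0; 0 0 0 0 0 0; 0 0 0 0 0 0; 0 0 -20 0 0 0; 0 0 -60 0 0 0; 0 0 -100 0 0 0; 0 0 -130 0 0 0; 0 0 -150 0 0 0' 0.32
python3 - <<'E'
from h import *
im,d,ci=snap('wrist','w18'); C=cloud(d,ci)
for c in((.5515,-.1665),(.5625,-.07)): q=sel(C,c,.05,.045,.062); print(circ(q),np.median(q,0))
t=cloud(*snap('top','t18')[1:]); sc=cloud(*snap('scene','s18')[1:])
for n,C in(('t',t),('s',sc)):
    for c in((.579,.298),(.416,.341)):
        q=sel(C,c,.06,.043,.054); print(n,len(q),circ(q))
print(tool()[0],np.round(shift([.579,.2955,.05]),1),np.round(shift([.416,.34,.05]),1))
E
```

```text
time_s: 33.95
position: [0.5515, -0.1664, -0.014]
orientation: [-180.0, 0.0, 173.0]
force: [0.4, 0.2, -0.7]
gripper_width: 0.456
time_s: 35.2
position: [0.5518, -0.1666, 0.1376]
orientation: [-180.0, 0.1, 173.0]
force: [0.9, -0.4, 0.1]
gripper_width: 0.685
(0.5521, -0.1673, 0.0201) [ 0.55095591 -0.16722932  0.05352935]
(0.5624, -0.0711, 0.0199) [ 0.56097668 -0.0723672   0.05349961]
t 129 (0.5809, 0.2954, 0.0204)
t 139 (0.4163, 0.3404, 0.0208)
s 217 (0.5781, 0.2993, 0.0215)
s 185 (0.4162, 0.3434, 0.021)
[ 0.55190627 -0.16663343  0.13645276] [ 29.5 462.   86.2] [196.7 486.3  85.9]
```

View pics/s18.png

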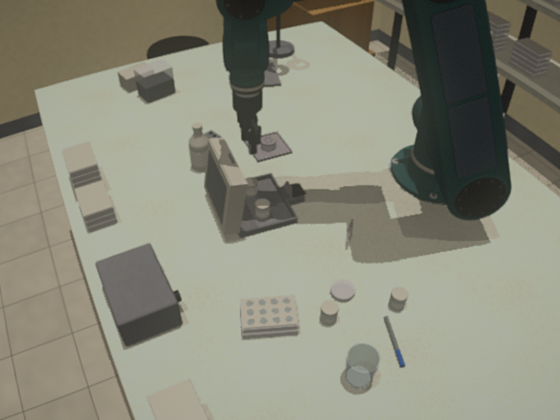

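```bash
python3 -m pendant '2 30 0 0 0 0; 5 85 0 0 0 0; 9 142 0 0 0 0; 13 200 0 0 0 0; 17 258 0 0 0 0; 20 316 10 0 0 0; 24 370 30 0 0 0; 27 415 55 0 0 0; 29 447 75 0 0 0; 29 462 85 0 0 0' 0.3
python3 - <<'E'
from h import *
im,d,ci=snap('wrist','w19'); C=cloud(d,ci); p,M,s=tool(); print(p)
q=sel(C,(.5795,.295),.05,.042,.054); print(circ(q),np.median(q,0)); a,b,r=circ(q); print(np.round(shift([a,b,-.02]),1))
E
```

```text
time_s: 36.6
position: [0.5778, 0.2968, 0.0486]
orientation: [-179.9, -0.1, 173.1]
force: [-0.1, -0.3, -0.0]
gripper_width: 0.701
[0.57783566 0.29739626 0.04805258]
(0.5786, 0.2964, 0.0201) [0.57736796 0.29664362 0.04750042]
[-1.1 -0.8 68.1]
```

View pics/w19.png

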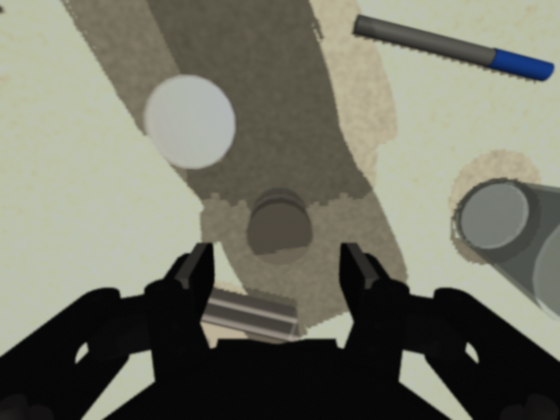

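```bash
python3 - <<'E'
from h import *
im,d,ci=load('w19'); C=cloud(d,ci); p,M,s=tool()
L=(C-p)@M*1000
k=(C[...,2]>.008)&(C[...,2]<.046)&(abs(L[...,1])<75)&(L[...,0]<80)&(L[...,0]>-70)&(np.hypot(L[...,0],L[...,1])>25)
q=L[k]; print(len(q)); i=np.argsort(-q[:,0])
n=q[(q[:,0]<-5)]; i=np.argsort(-n[:,0])[:10]; print(np.round(n[i]))
n=q[(q[:,0]>-5)]; print(np.round(n[np.argsort(n[:,0])[:5]]))
E
```

```text
5960
[[-61. -51.  11.]
 [-62. -50.  16.]
 [-62. -51.  12.]
 [-62. -50.  18.]
 [-62. -51.  18.]
 [-62. -50.  14.]
 [-62. -51.  13.]
 [-62. -51.  16.]
 [-62. -50.  17.]
 [-62. -48.  14.]]
[[ 34. -54.  34.]
 [ 34. -53.  34.]
 [ 34. -61.  34.]
 [ 34. -60.  34.]
 [ 34. -63.  34.]]
```

Clear of the plates and the dish, so I'll grasp jar C.

```bash
python3 -m pendant '0 0 20 0 0 0; 0 0.5 42 0 0 0; 0 0.5 58 0 0 0; 0 0.5 67 0 0 0; 0 0.5 71 0 0 0; 0 0.5 71.5 0 0 0; 0 0.5 71.5 0 0 0; 0 0.5 71.5 0 0 0; 0 0.5 71.5 0 0 0; 0 0.5 71.5 0 0 0'
python3 -m pendant '0 0 0 0 0 0; 0 0 0 0 0 0; 0 0 0 0 0 0; 0 0 0 0 0 0; 0 0 0 0 0 0; 0 0 0 0 0 0; 0 0 -10 0 0 0; 0 0 -30 0 0 0; 0 0 -60 0 0 0; 0 0 -80 0 0 0' 0.9 40
python3 - <<'E'
from h import *
p,M,s=tool(); print(p,s['gripper_width'])
def box(bx,by): 
    c,t=np.cos(np.radians(7)),np.sin(np.radians(7)); return np.array([.5575+c*bx+t*by,-.1185-t*bx+c*by])
for b in((-.048,.048),(-.048,-.048)): print(b,box(*b),np.round(shift([*box(*b),-.0145]),1))
E
```

```text
time_s: 37.9
position: [0.5791, 0.2962, -0.0204]
orientation: [180.0, 0.0, 173.0]
force: [-0.3, -0.4, 0.4]
gripper_width: 0.701
time_s: 39.15
position: [0.5793, 0.2962, 0.0611]
orientation: [180.0, 0.0, 173.0]
force: [0.5, 0.1, -1.0]
gripper_width: 0.462
[0.57929789 0.29621342 0.06114046] 0.4618080596291518
(-0.048, 0.048) [ 0.51570751 -0.06500806] [  19.2 -366.3   75.5]
(-0.048, -0.048) [ 0.50400806 -0.16029249] [  19.2 -462.3   75.4]
```

```bash
python3 -m pendant '1 -20 0 0 0 0; 3 -65 0 0 0 0; 6 -120 0 0 0 0; 8 -177 0 0 0 0; 11 -235 0 0 0 0; 13 -293 0 0 0 0; 15 -350 0 0 0 0; 17 -402 0 0 0 0; 19 -440 0 0 0 0; 19 -462 0 0 0 0'
python3 -m pendant '0 0 10 0 0 0; 0 0 30 0 0 0; 0 0 48 0 0 0; 0 0 58 0 0 0; 0 0 64 0 0 0; 0 0 68 0 0 0; 0 0 71 0 0 0; 0 0 72 0 0 0; 0 0 72 0 0 0; 0 0 72 0 0 0'
python3 - <<'E'
from h import *
im,d,ci=snap('wrist','w20'); C=cloud(d,ci); p,M,s=tool(); print(p,s['force'],s['gripper_width'])
q=sel(C,p[:2],.024,.045,.07); print(circ(q),np.percentile(q[:,2],[5,20,50,80,95]))
E
```

```text
time_s: 40.4
position: [0.502, -0.1622, 0.0588]
orientation: [180.0, -0.1, 172.9]
force: [1.4, 0.1, -1.3]
gripper_width: 0.454
time_s: 41.65
position: [0.504, -0.1601, -0.0124]
orientation: [-180.0, 0.0, 173.0]
force: [0.1, -0.0, -1.7]
gripper_width: 0.457
[ 0.50396921 -0.16013738 -0.01236536] [-0.49654717 -0.11331842 -1.93042381] 0.45838354784905966
(0.5034, -0.1603, 0.024) [0.04947716 0.05474292 0.05543571 0.05602394 0.05679138]
```

View pics/w20.png

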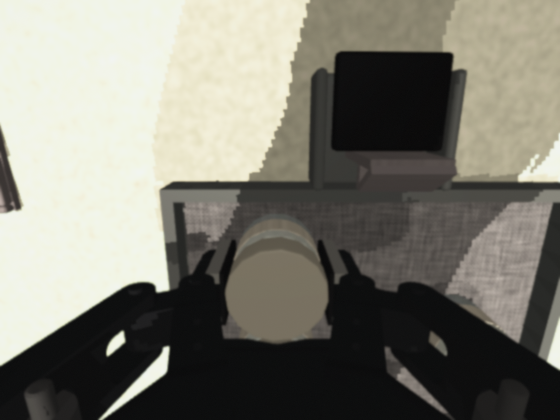

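Jar C sits over its corner of the box with its top at 55.4 mm. I'll lower it 1.5 mm and release.

```bash
python3 -m pendant '0 0 0.5 0 0 0; 0 0 1 0 0 0; 0 0 1.5 0 0 0; 0 0 1.5 0 0 0; 0 0 1.5 0 0 0; 0 0 1.5 0 0 0; 0 0 1.5 0 0 0; 0 0 1.5 0 0 0; 0 0 1.5 0 0 0; 0 0 1.5 0 0 0'
python3 -m pendant '0 0 0 0 0 0; 0 0 0 0 0 0; 0 0 0 0 0 0; 0 0 0 0 0 0; 0 0 0 0 0 0; 0 0 -20 0 0 0; 0 0 -60 0 0 0; 0 0 -100 0 0 0; 0 0 -130 0 0 0; 0 0 -150 0 0 0' 0.32
python3 - <<'E'
from h import *
im,d,ci=snap('wrist','w21'); C=cloud(d,ci)
for c in((.504,-.160),(.5515,-.1665),(.5625,-.07)): q=sel(C,c,.026,.045,.062); print(circ(q),np.median(q,0))
t=cloud(*snap('top','t21')[1:]); sc=cloud(*snap('scene','s21')[1:])
for n,C in(('t',t),('s',sc)):
    for c in((.416,.341),):
        q=sel(C,c,.06,.043,.054); print(n,len(q),circ(q))
print(tool()[0],np.round(shift([.4155,.3400,.05]),1))
E
```

```text
time_s: 42.95
position: [0.5039, -0.1601, -0.014]
orientation: [180.0, -0.0, 173.0]
force: [-0.4, 0.3, -0.9]
gripper_width: 0.462
time_s: 44.2
position: [0.5042, -0.1602, 0.1375]
orientation: [-180.0, 0.1, 173.0]
force: [-0.2, 0.1, 0.4]
gripper_width: 0.68
(0.5035, -0.161, 0.0201) [ 0.50233838 -0.16072298  0.05350465]
(0.5518, -0.1673, 0.0201) [ 0.55014177 -0.1671082   0.05348373]
(0.5624, -0.0711, 0.0201) [ 0.55889657 -0.07056111  0.05348295]
t 135 (0.4157, 0.3412, 0.0204)
s 187 (0.414, 0.3447, 0.0221)
[ 0.50430114 -0.16031491  0.13641929] [149.2 485.8  86. ]
```

View pics/s21.png

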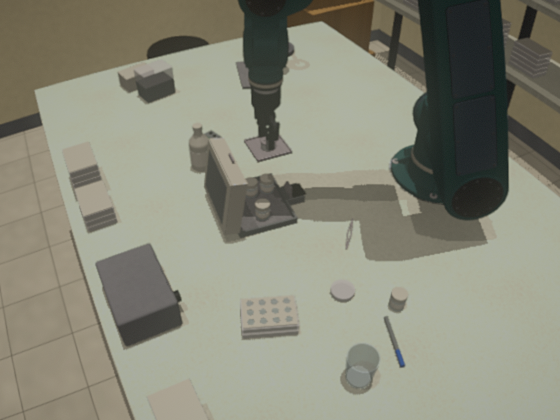

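```bash
python3 -m pendant '8 30 0 0 0 0; 24 85 0 0 0 0; 42 142 0 0 0 0; 60 200 0 0 0 0; 78 258 0 0 0 0; 96 316 10 0 0 0; 114 374 30 0 0 0; 132 430 50 0 0 0; 144 467 70 0 0 0; 149 486 80 0 0 0' 0.3
python3 - <<'E'
from h import *
im,d,ci=snap('wrist','w22'); C=cloud(d,ci); p,M,s=tool(); print(p)
q=sel(C,(.4155,.340),.05,.042,.054); print(circ(q),np.median(q,0)); a,b,r=circ(q); print(np.round(shift([a,b,-.02]),1))
L=(C-p)@M*1000
k=(C[...,2]>.004)&(C[...,2]<.046)&(abs(L[...,1])<75)&(abs(L[...,0])<60)&(np.hypot(L[...,0],L[...,1])>28)
q=L[k]; print(np.round(np.percentile(q,[0,10,50,90,100],axis=0)).tolist())
E
```

```text
time_s: 45.6
position: [0.4136, 0.3416, 0.0539]
orientation: [-179.9, -0.1, 173.1]
force: [0.4, 0.7, 0.5]
gripper_width: 0.698
[0.41366216 0.34242744 0.05339299]
(0.415, 0.3404, 0.0201) [0.41377088 0.34079112 0.04750912]
[-1.8 -1.8 73.4]
[[-55.0, 21.0, 41.0], [-51.0, 24.0, 42.0], [-46.0, 34.0, 44.0], [-42.0, 43.0, 47.0], [-40.0, 46.0, 49.0]]
```

View pics/w22.png

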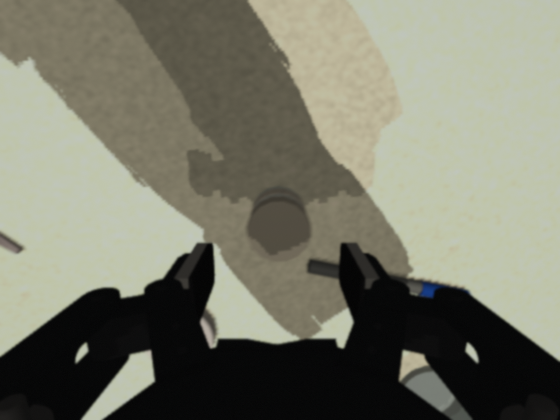

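```bash
python3 -m pendant '0 0 20 0 0 0; 0 0 42 0 0 0; 0 0 60 0 0 0; 0 0 71 0 0 0; 0 0 76 0 0 0; 0 0 76.5 0 0 0; 0 0 76.5 0 0 0; 0 0 76.5 0 0 0; 0 0 76.5 0 0 0; 0 0 76.5 0 0 0'
python3 -m pendant '0 0 0 0 0 0; 0 0 0 0 0 0; 0 0 0 0 0 0; 0 0 0 0 0 0; 0 0 0 0 0 0; 0 0 0 0 0 0; 0 0 -10 0 0 0; 0 0 -30 0 0 0; 0 0 -60 0 0 0; 0 0 -80 0 0 0' 0.9 40
python3 - <<'E'
from h import *
p,M,s=tool(); print(p,s['gripper_width'])
def box(bx,by): 
    c,t=np.cos(np.radians(7)),np.sin(np.radians(7)); return np.array([.5575+c*bx+t*by,-.1185-t*bx+c*by])
print(np.round(shift([*box(-.048,.048),-.014]),1))
E
```

```text
time_s: 46.9
position: [0.4152, 0.3405, -0.0204]
orientation: [180.0, 0.0, 173.0]
force: [-0.8, 0.1, -0.1]
gripper_width: 0.698
time_s: 48.15
position: [0.4155, 0.3406, 0.0612]
orientation: [180.0, 0.1, 173.0]
force: [-0.1, 0.7, -0.5]
gripper_width: 0.457
[0.4155113  0.34061856 0.06120794] 0.45678723069915356
[-148.8 -390.4   75.1]
```

```bash
python3 -m pendant '-7 -18 0 0 0 0; -23 -60 0 0 0 0; -42 -109 0 0 0 0; -61 -160 0 0 0 0; -80 -210 0 0 0 0; -99 -260 0 0 0 0; -118 -309 0 0 0 0; -135 -355 0 0 0 0; -145 -381 0 0 0 0; -149 -390 0 0 0 0'
python3 -m pendant '0 0 5 0 0 0; 0 0 25 0 0 0; 0 0 45 0 0 0; 0 0 57 0 0 0; 0 0 64 0 0 0; 0 0 68 0 0 0; 0 0 71 0 0 0; 0 0 72 0 0 0; 0 0 72 0 0 0; 0 0 72 0 0 0'
python3 - <<'E'
from h import *
im,d,ci=snap('wrist','w23'); C=cloud(d,ci); p,M,s=tool(); print(p,s['force'],s['gripper_width'])
q=sel(C,p[:2],.024,.045,.07); print(circ(q),np.percentile(q[:,2],[5,20,50,80,95]))
E
```

```text
time_s: 49.4
position: [0.515, -0.0668, 0.0588]
orientation: [-180.0, -0.1, 172.9]
force: [0.2, 0.4, -1.0]
gripper_width: 0.457
time_s: 50.65
position: [0.5157, -0.0648, -0.0124]
orientation: [-180.0, 0.0, 173.0]
force: [-0.2, -1.0, -1.4]
gripper_width: 0.46
[ 0.51572319 -0.06483309 -0.01235698] [ 0.33740283 -0.30718422 -0.72069913] 0.45589186547279587
(0.5152, -0.065, 0.024) [0.04940841 0.05473282 0.05542283 0.05602658 0.05680523]
```

View pics/w23.png

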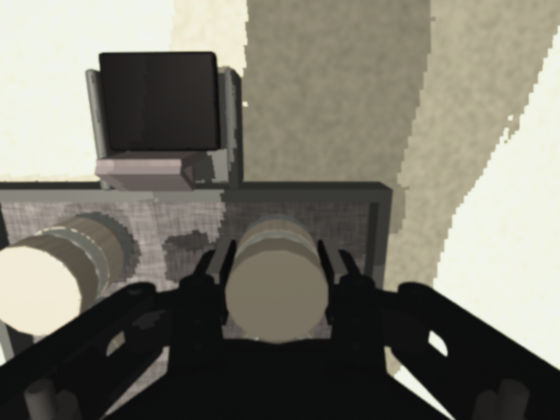

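```bash
python3 -m pendant '0 0 0.5 0 0 0; 0 0 1 0 0 0; 0 0 1.5 0 0 0; 0 0 1.5 0 0 0; 0 0 1.5 0 0 0; 0 0 1.5 0 0 0; 0 0 1.5 0 0 0; 0 0 1.5 0 0 0; 0 0 1.5 0 0 0; 0 0 1.5 0 0 0'
python3 -m pendant '0 0 0 0 0 0; 0 0 0 0 0 0; 0 0 0 0 0 0; 0 0 0 0 0 0; 0 0 0 0 0 0; 0 0 -20 0 0 0; 0 0 -60 0 0 0; 0 0 -110 0 0 0; 0 0 -170 0 0 0; 10 0 -220 0 0 0' 0.32
python3 - <<'E'
from h import *
im,d,ci=snap('wrist','w24'); C=cloud(d,ci)
for c in((.5157,-.065),(.504,-.160),(.5515,-.1665),(.5625,-.07)): q=sel(C,c,.025,.045,.062); print(circ(q),np.median(q,0))
snap('top','t24'); snap('scene','s24'); print(tool()[0])
for n in('w24','s24','t24'):
    C=cloud(*load(n)[1:]);q=sel(C,(.404,-.35),.07,.025,.034); print(n,'tin',circ(q))
C=cloud(*load('s24')[1:])
# lid geometry in box frame
c,t=np.cos(np.radians(7)),np.sin(np.radians(7)); D=C[...,:2]-np.array([.5575,-.1185])
bx=c*D[...,0]-t*D[...,1]; by=t*D[...,0]+c*D[...,1]
for z in range(30,200,20):
    k=(C[...,2]*1000>z)&(C[...,2]*1000<z+10)&(abs(by)<.095)&(bx>.03)&(bx<.15)
    if k.sum(): print(z+5,k.sum(),np.round(np.percentile(bx[k],[5,50,95]),3))
E
```

```text
time_s: 51.95
position: [0.5156, -0.0648, -0.014]
orientation: [-180.0, 0.0, 173.0]
force: [0.3, 0.7, -0.6]
gripper_width: 0.454
time_s: 53.2
position: [0.5058, -0.0637, 0.2082]
orientation: [-180.0, 0.1, 173.0]
force: [0.0, -0.2, -0.1]
gripper_width: 0.679
(0.5153, -0.0656, 0.0199) [ 0.51441008 -0.06553782  0.05354506]
(0.5033, -0.1608, 0.0202) [ 0.50256624 -0.15967385  0.05342419]
(0.5521, -0.1671, 0.0202) [ 0.54989486 -0.16682125  0.05344074]
(0.5624, -0.0708, 0.02) [ 0.56073523 -0.07071909  0.05341674]
[ 0.50656022 -0.06385356  0.20825101]
w24 tin (0.4036, -0.3487, 0.025)
s24 tin (0.4019, -0.3448, 0.0279)
t24 tin (0.4035, -0.348, 0.0252)
35 62 [0.12  0.122 0.123]
55 67 [0.117 0.119 0.121]
75 73 [0.114 0.116 0.117]
95 72 [0.111 0.112 0.114]
115 81 [0.107 0.109 0.11 ]
135 84 [0.103 0.106 0.107]
155 79 [0.1   0.102 0.104]
175 109 [0.053 0.098 0.1  ]
195 30 [0.059 0.064 0.096]
```

View pics/w24.png

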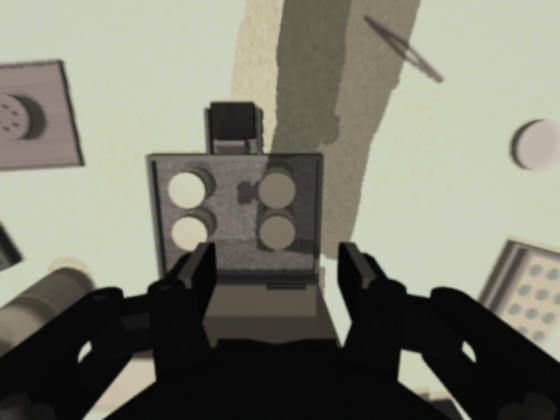

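View pics/s24.png

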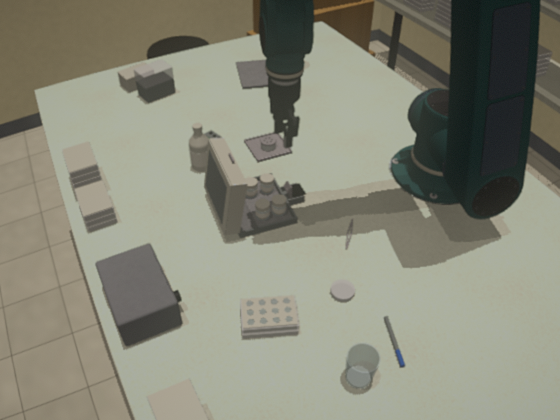

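The pictures show all four jars upright in the box (wrist pixels 187,190; 190,232; 277,188; 277,230) and the tin on the tray. The lid's face matches my geometry. Next I'll shut the gripper and work out the path behind the lid.

```bash
cat >> h.py <<'E'
def box(bx,by): 
    c,t=np.cos(np.radians(7)),np.sin(np.radians(7)); return np.array([.5575+c*bx+t*by,-.1185-t*bx+c*by])
def tobox(p):
    c,t=np.cos(np.radians(7)),np.sin(np.radians(7)); d=np.array(p[:2])-[.5575,-.1185]; return c*d[0]-t*d[1],t*d[0]+c*d[1]
def K(th,s=.15): return .082-s*np.cos(th)+.044*np.sin(th)+.011, .02+s*np.sin(th)+.044*np.cos(th)-.0335
E
python3 - <<'E'
from h import *
print(tobox(tool()[0]))
print('up',np.round(shift([*box(.13,0),.208]),1),'down',np.round(shift([*box(.13,0),.1415]),1))
x0,z0=K(1.4)
print('start X,z',x0,z0)
for th in np.arange(1.4,-.01,-.07): 
    x,z=K(th); print(round(th,2),'tool dx',round(-(x-.13)*1000,1),'dz',round(-(z-.1415)*1000,1))
E
```

```text
(np.float64(-0.05721980725948629), np.float64(0.04803111398900044))
up [-187.2  -48.     1.1] down [-186.9  -48.    67.6]
start X,z 0.11086471668445609 0.1417960137858796
1.4 tool dx 19.1 dz -0.3
1.33 tool dx 30.0 dz -1.2
1.26 tool dx 41.0 dz -1.3
1.19 tool dx 51.9 dz -0.6
1.12 tool dx 62.7 dz 0.8
1.05 tool dx 73.5 dz 3.0
0.98 tool dx 84.0 dz 5.9
0.91 tool dx 94.3 dz 9.6
0.84 tool dx 104.4 dz 13.9
0.77 tool dx 114.1 dz 19.0
0.7 tool dx 123.4 dz 24.7
0.63 tool dx 132.3 dz 31.1
0.56 tool dx 140.7 dz 38.0
0.49 tool dx 148.6 dz 45.6
0.42 tool dx 156.0 dz 53.7
0.35 tool dx 162.8 dz 62.2
0.28 tool dx 169.0 dz 71.3
0.21 tool dx 174.5 dz 80.7
0.14 tool dx 179.4 dz 90.5
0.07 tool dx 183.6 dz 100.6
-0.0 tool dx 187.0 dz 111.0
```

```bash
python3 -m pendant '-20 -6 -10 0 0 0; -55 -16 -10 0 0 0; -95 -26 -10 0 0 0; -135 -36 -10 0 0 0; -170 -44 -10 0 0 0; -187 -48 -10 0 0 0; -187 -48 10 0 0 0; -187 -48 35 0 0 0; -187 -48 58 0 0 0; -187 -48 67 0 0 0' 1
python3 - <<'E'
from h import *
p,M,s=tool(); print(p,tobox(p),s['gripper_width'],s['force']); snap('scene','s25')
print(np.round(shift([*box(.13,0),.1415]),1))
E
```

```text
time_s: 54.6
position: [0.6845, -0.1337, 0.1365]
orientation: [180.0, -0.2, 173.0]
force: [-0.7, 0.1, 0.2]
gripper_width: -0.001
[ 0.68447673 -0.13374083  0.13651354] (np.float64(0.12788765705762825), np.float64(0.00034734362056626673)) -0.0008869827352976956 [-0.72268348  0.07840015  0.24382695]
[-2.1 -0.4 -5.2]
```

View pics/s25.png

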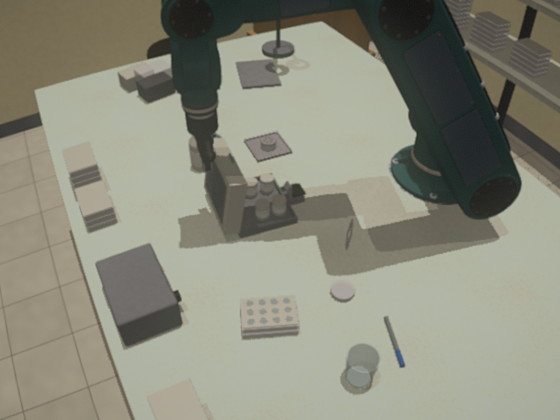

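```bash
python3 -m pendant '12 0 0 0 0 0; 25 0 -1 0 0 0; 41 0 -1 0 0 0; 52 0 0 0 0 0; 63 0 1 0 0 0; 73 0 3 0 0 0; 84 0 6 0 0 0; 94 0 10 0 0 0; 104 0 14 0 0 0; 114 0 19 0 0 0'
python3 - <<'E'
from h import *
p,M,s=tool(); print(p,tobox(p),s['force']); snap('scene','s26')
E
```

```text
time_s: 55.9
position: [0.5717, -0.1201, 0.1196]
orientation: [180.0, 0.0, 173.0]
force: [0.8, 0.1, 0.8]
gripper_width: -0.001
[ 0.57171135 -0.1200792   0.11964003] (np.float64(0.01429787379079563), np.float64(0.00016449434520164575)) [0.77424579 0.0915644  0.76138149]
```

View pics/s26.png

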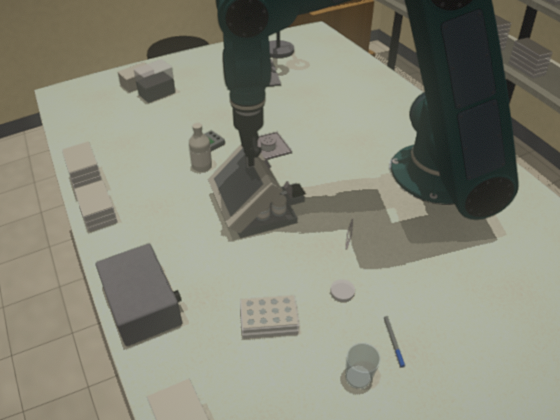

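The lid (around 245,185) is following the finger at about half open. I'll keep going along the arc.

```bash
python3 -m pendant '9 0 6 0 0 0; 18 0 12 0 0 0; 26.5 0 19 0 0 0; 34.5 0 26.5 0 0 0; 42 0 34.5 0 0 0; 48.5 0 43 0 0 0; 55 0 52 0 0 0; 60.5 0 61.5 0 0 0; 64 0 69 0 0 0; 64 0 69 0 0 0'
python3 - <<'E'
from h import *
p,M,s=tool(); print(p,tobox(p),s['force']); snap('scene','s27')
E
```

```text
time_s: 57.2
position: [0.5081, -0.1122, 0.0504]
orientation: [180.0, -0.1, 173.0]
force: [-1.6, 0.8, 1.7]
gripper_width: -0.006
[ 0.50811188 -0.11215225  0.05041202] (np.float64(-0.049793580091668004), np.float64(0.00028154163048580306)) [-1.56721653  0.80494321  1.70278158]
```

View pics/s27.png

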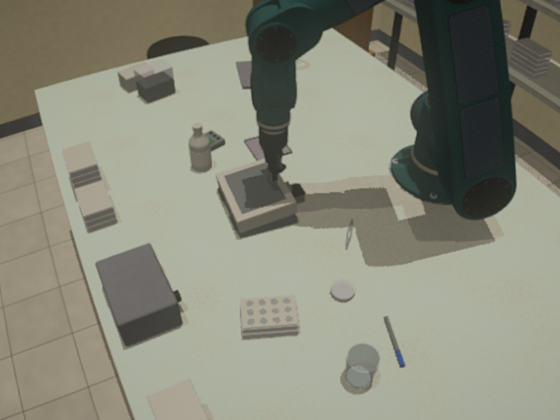

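```bash
python3 -m pendant '1 0 2 0 0 0; 2 0 4 0 0 0; 2 0 6 0 0 0; 3 0 8 0 0 0; 4 0 10 0 0 0; 4 0 12 0 0 0; 5 0 14 0 0 0; 5 0 16 0 0 0; 6 0 17 0 0 0; 6 0 17 0 0 0'
python3 - <<'E'
from h import *
p,M,s=tool(); print(p,tobox(p),s['force'])
C=cloud(*snap('scene','s28')[1:])
q=C.reshape(-1,3); d=q[:,:2]-[.5575,-.1185]; c,t=np.cos(np.radians(7)),np.sin(np.radians(7)); bx=c*d[:,0]-t*d[:,1]; by=t*d[:,0]+c*d[:,1]
k=(abs(bx)<.075)&(by>.03)&(by<.095)&(q[:,2]>.05)&(q[:,2]<.11)
a=np.polyfit(bx[k],q[k,2],1); print('slope',a)
E
```

```text
time_s: 58.5
position: [0.5029, -0.1116, 0.0339]
orientation: [180.0, 0.0, 173.0]
force: [0.7, -0.2, 1.2]
gripper_width: 0.0
[ 0.50290061 -0.11161087  0.03388569] (np.float64(-0.05503199214846625), np.float64(0.0001837849245915268)) [ 0.68026215 -0.20645562  1.1504623 ]
slope [-0.00562501  0.06397875]
```

```bash
python3 - <<'E'
from h import *
for n in('scene0','s1','s28'):
    C=cloud(*load(n)[1:])
    q=C.reshape(-1,3); d=q[:,:2]-[.5575,-.1185]; c,t=np.cos(np.radians(7)),np.sin(np.radians(7)); bx=c*d[:,0]-t*d[:,1]; by=t*d[:,0]+c*d[:,1]
    k=(abs(bx)<.072)&(by>.02)&(by<.095)&(q[:,2]>.055)&(q[:,2]<.09)
    a=np.polyfit(bx[k],q[k,2],1); f=k&(bx<-.055); print(n,k.sum(),'slope',a,'front z',np.median(q[f,2]))
E
```

```text
scene0 1056 slope [-0.0113225   0.06436532] front z 0.06488706826662877
s1 1051 slope [-0.00937566  0.06448025] front z 0.06492643105694823
s28 1046 slope [-0.00570416  0.06398735] front z 0.06408994290137987
```

```bash
python3 -m pendant '0 0 0.5 0 0 0; 0 0 1 0 0 0; 0 0 1.5 0 0 0; 0 0 2 0 0 0; 0 0 2 0 0 0; 0 0 2 0 0 0; 0 0 2 0 0 0; 0 0 2 0 0 0; 0 0 2 0 0 0; 0 0 2 0 0 0'
python3 - <<'E'
from h import *
for i in range(3):
    snap('scene','s29'); p,M,s=tool(); print(p,s['force'])
C=cloud(*load('s29')[1:])
q=C.reshape(-1,3); d=q[:,:2]-[.5575,-.1185]; c,t=np.cos(np.radians(7)),np.sin(np.radians(7)); bx=c*d[:,0]-t*d[:,1]; by=t*d[:,0]+c*d[:,1]
k=(abs(bx)<.072)&(by>.02)&(by<.095)&(q[:,2]>.055)&(q[:,2]<.09)
a=np.polyfit(bx[k],q[k,2],1); f=k&(bx<-.055); print(k.sum(),'slope',a,'front z',np.median(q[f,2]))
im,d,ci=snap('wrist','w29')
E
```

```text
time_s: 59.8
position: [0.5028, -0.1116, 0.0331]
orientation: [-180.0, 0.1, 173.0]
force: [-7.1, 1.3, 24.2]
gripper_width: -0.0
[ 0.50283599 -0.11167771  0.0331526 ] [-7.43668523  2.47810491 24.2582816 ]
[ 0.50284464 -0.11165574  0.03314155] [-8.2339009   2.96398904 23.27078446]
[ 0.50283691 -0.11164578  0.0331398 ] [-7.04459333  2.28162312 24.23130166]
1052 slope [-0.00061129  0.06358368] front z 0.06319409738101539
```

View pics/w29.png

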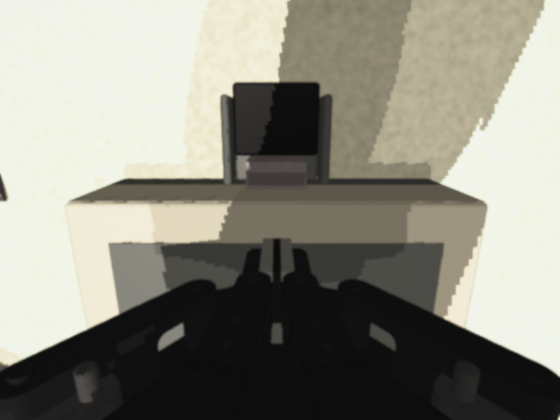

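The lid is pressed flat with 24 N, and the hook is visible over its front at (277,172). I'll retreat and check that it stays shut.

```bash
python3 -m pendant '0 0 -2 0 0 0; 0 0 -5 0 0 0; 0 0 -10 0 0 0; 0 0 -20 0 0 0; 0 0 -40 0 0 0; 0 0 -70 0 0 0; 20 0 -110 0 0 0; 50 0 -150 0 0 0; 70 0 -180 0 0 0; 70 0 -180 0 0 0'
python3 - <<'E'
from h import *
snap('scene','s30'); snap('wrist','w30'); snap('top','t30'); p,M,s=tool(); print(p,s['force'])
for n in('s30','w30'):
    im,d,ci=load(n);C=cloud(d,ci)
    q=C.reshape(-1,3); d=q[:,:2]-[.5575,-.1185]; c,t=np.cos(np.radians(7)),np.sin(np.radians(7)); bx=c*d[:,0]-t*d[:,1]; by=t*d[:,0]+c*d[:,1]
    k=(abs(bx)<.072)&(by>.02)&(by<.095)&(q[:,2]>.055)&(q[:,2]<.1)
    a=np.polyfit(bx[k],q[k,2],1); f=k&(bx<-.055); print(n,k.sum(),'slope',a,'front z',np.median(q[f,2]))
    k=(bx<-.105)&(bx>-.135)&(abs(by)<.018)&(q[:,2]>.01)&(q[:,2]<.04); print(' pad z',np.median(q[k,2]),np.polyfit(bx[k],q[k,2],1))
    q=sel(C,(.404,-.35),.07,.025,.034); print(' tin',circ(q))
E
```

```text
time_s: 61.25
position: [0.4333, -0.1033, 0.2145]
orientation: [-179.9, 0.2, 173.0]
force: [1.4, -0.5, -0.8]
gripper_width: -0.006
[ 0.43341715 -0.10305769  0.21147175] [-0.35696885  0.39403892 -1.21361077]
s30 1057 slope [-0.01060448  0.06431178] front z 0.06463957084828897
 pad z 0.025212576690107624 [0.05751985 0.03217544]
 tin (0.4002, -0.3464, 0.0274)
w30 3016 slope [0.0016623 0.0653017] front z 0.06514310288255126
 pad z 0.025634927405759678 [0.00244128 0.02589585]
 tin (0.4027, -0.3493, 0.0259)
```

View pics/s30.png

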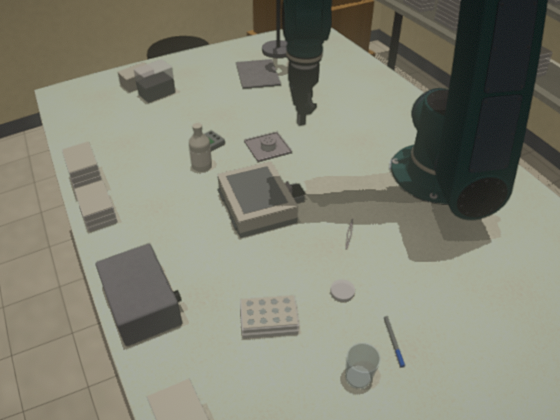

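View pics/w30.png

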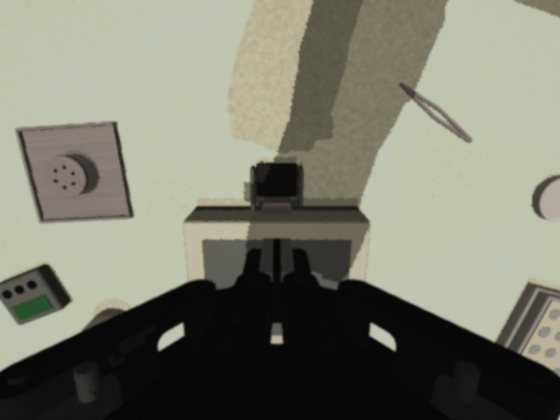

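The lid sits at the same slope and height as the latched start, and the pad is back up at 25.4 mm. I'll hold for one call, check again and hand in.

```bash
python3 -m pendant '0 0 0 0 0 0; 0 0 0 0 0 0; 0 0 0 0 0 0; 0 0 0 0 0 0; 0 0 0 0 0 0; 0 0 0 0 0 0; 0 0 0 0 0 0; 0 0 0 0 0 0; 0 0 0 0 0 0; 0 0 0 0 0 0'
python3 - <<'E'
from h import *
C=cloud(*snap('scene','s31')[1:])
q=C.reshape(-1,3); d=q[:,:2]-[.5575,-.1185]; c,t=np.cos(np.radians(7)),np.sin(np.radians(7)); bx=c*d[:,0]-t*d[:,1]; by=t*d[:,0]+c*d[:,1]
k=(abs(bx)<.072)&(by>.02)&(by<.095)&(q[:,2]>.055)&(q[:,2]<.1)
a=np.polyfit(bx[k],q[k,2],1); print(a)
if abs(a[0])<.02: print(robot.finish_job())
E
```

```text
time_s: 62.65
position: [0.4333, -0.1031, 0.212]
orientation: [-180.0, 0.0, 173.0]
force: [-0.0, 0.3, 1.3]
gripper_width: 0.0
[-0.00979692  0.06436985]
the job is handed in; nothing more can be done
None
```

I finished the task and handed the job in at about 63 s. The interface reports no verdict.

**What I did:** I pressed the button until the lid sprang open, put the tin on the tray, and stood all four jars upright in the box in a 2×2 layout. Then I swung the lid shut until it latched.

**Last checks:**
- **Lid:** after I let go and waited, its slope (−0.010) and height (64 mm) matched the latched start.
- **Button:** the pad is back up at about 25.5 mm.
- **Jars:** before closing, all four tops measured 53.5 mm, which puts them on the box floor. They can't be seen under the shut lid.
- **Tin:** it stands near the middle of the tray.
- **Bystanders:** none appeared moved in the pictures, though I did not re-measure them at the end.

**What disagreed:**
- **Fingertip height:** the real fingertips were about 33 mm above the reported tool point, so my first press stopped short of the button. I measured the offset with the cameras and allowed for it from then on.
- **Button force:** the press that opened the lid peaked at about 81 N at the wrist, well above the roughly 5 N needed but under the 120 N limit. The fingertips were what touched the pad.
- **Lid force:** shutting it peaked at about 24 N, above the 4 to 8 N needed.

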